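# Load and lock the bench shaker

### The job

Get the shaker ready and start it: put each tube block that is there into the nest of its own colour, pushed square and flush into the fence corner, and then lock it by pressing that nest's slotted stud down and turning it a quarter turn clockwise until it springs up into its catch. Lock the stud of an empty nest too, so that it cannot rattle; only when every block is seated and all three studs are locked, push the start lever fully over to the back. Leave the bottles and the beaker standing where they are.

Things in the scene. Friction and masses are not known exactly. Their poses are not given: they have to be found in the camera images.
- shaker: The fixed bench shaker: a white box 120 mm deep (x) and 431 mm wide (y) with a flat aluminium deck whose top is 50 mm above the counter. Origin on the counter under the deck; x points to the back, y to the left along its width, z up. On the deck are three nests, from left to right red, yellow, blue (colour patch on the deck and on the fence), 108 mm apart, each with a fence corner, and a start lever at the right end.
- nest_red (a point): The inner fence corner of the red nest, on the deck top; axes as the shaker's. Two steel fences 14 mm high meet here: the back fence (its face is the plane x = 0 of this frame, the nest lies on the -x side) and the left fence (face y = 0, 96 mm long, nest on the -y side). A block seated square and flush has its origin at x = -42, y = -28, z = 0 mm in this frame. The front and right sides are open; this nest's stud stands at x = -70, y = -80 mm.
- nest_yellow (a point): The inner fence corner of the yellow nest, on the deck top; axes as the shaker's. Two steel fences 14 mm high meet here: the back fence (its face is the plane x = 0 of this frame, the nest lies on the -x side) and the left fence (face y = 0, 96 mm long, nest on the -y side). A block seated square and flush has its origin at x = -42, y = -28, z = 0 mm in this frame. The front and right sides are open; this nest's stud stands at x = -70, y = -80 mm.
- nest_blue (a point): The inner fence corner of the blue nest, on the deck top; axes as the shaker's. Two steel fences 14 mm high meet here: the back fence (its face is the plane x = 0 of this frame, the nest lies on the -x side) and the left fence (face y = 0, 96 mm long, nest on the -y side). A block seated square and flush has its origin at x = -42, y = -28, z = 0 mm in this frame. The front and right sides are open; this nest's stud stands at x = -70, y = -80 mm.
- block_red: The red tube block, 0.25 kg (may be absent): base flange 84 mm (x) by 56 mm (y), 8 mm high; body 66 x 38 mm up to 35 mm with white tube caps; in the middle an upright aluminium grip plate 12 mm thick (x) by 36 mm wide (y), from 35 up to 64 mm, pinched from above across its 12 mm. Origin at the centre of the underside, z up. Symmetric under a half turn.
- block_yellow: The yellow tube block, 0.25 kg (may be absent): base flange 84 mm (x) by 56 mm (y), 8 mm high; body 66 x 38 mm up to 35 mm with white tube caps; in the middle an upright aluminium grip plate 12 mm thick (x) by 36 mm wide (y), from 35 up to 64 mm, pinched from above across its 12 mm. Origin at the centre of the underside, z up. Symmetric under a half turn.
- block_blue: The blue tube block, 0.25 kg (may be absent): base flange 84 mm (x) by 56 mm (y), 8 mm high; body 66 x 38 mm up to 35 mm with white tube caps; in the middle an upright aluminium grip plate 12 mm thick (x) by 36 mm wide (y), from 35 up to 64 mm, pinched from above across its 12 mm. Origin at the centre of the underside, z up. Symmetric under a half turn.
- stud_red_head (a point): Middle of the slotted wing on top of the red nest's quarter-turn stud: the black wing is 34 mm long, 12 mm thick and 24 mm high (12 mm above and below this point, which is 60 mm above the deck when the stud is up), with a slot along its top; pinch it across its 12 mm thickness from above. x axis: along the wing; the steel dog lower on the stud points to -x of this frame and reaches 30 mm from the axis, at 18 to 24 mm above the deck when the stud is up.
- stud_red (a joint): Turn of this stud, rad, growing clockwise seen from above. 0 to 0.2: open (wing and dog along the shaker's x, dog to the front). About 1.57 (1.5 to 1.6): in the catch (wing along the shaker's y, dog over the block's flange); stop at 1.60. Between about 0.3 and 1.4 it only turns while pressed down. It stays where it is turned (light friction, about 0.02 N m).
- stud_red_press (a joint): Depth to which this stud is pressed down, m: 0 when up and open; full travel 0.010, against a spring of 3 N rising to 8 N. To turn it, it must be down by 0.008 or more; let go at the end of the turn, it springs up to 0.0025 and is then held in its catch (to open it: press to 0.008 or more again and turn back). Let go halfway it stays at about 0.007, not caught.
- stud_yellow_head (a point): Middle of the slotted wing on top of the yellow nest's quarter-turn stud: the black wing is 34 mm long, 12 mm thick and 24 mm high (12 mm above and below this point, which is 60 mm above the deck when the stud is up), with a slot along its top; pinch it across its 12 mm thickness from above. x axis: along the wing; the steel dog lower on the stud points to -x of this frame and reaches 30 mm from the axis, at 18 to 24 mm above the deck when the stud is up.
- stud_yellow (a joint): Turn of this stud, rad, growing clockwise seen from above. 0 to 0.2: open (wing and dog along the shaker's x, dog to the front). About 1.57 (1.5 to 1.6): in the catch (wing along the shaker's y, dog over the block's flange); stop at 1.60. Between about 0.3 and 1.4 it only turns while pressed down. It stays where it is turned (light friction, about 0.02 N m).
- stud_yellow_press (a joint): Depth to which this stud is pressed down, m: 0 when up and open; full travel 0.010, against a spring of 3 N rising to 8 N. To turn it, it must be down by 0.008 or more; let go at the end of the turn, it springs up to 0.0025 and is then held in its catch (to open it: press to 0.008 or more again and turn back). Let go halfway it stays at about 0.007, not caught.
- stud_blue_head (a point): Middle of the slotted wing on top of the blue nest's quarter-turn stud: the black wing is 34 mm long, 12 mm thick and 24 mm high (12 mm above and below this point, which is 60 mm above the deck when the stud is up), with a slot along its top; pinch it across its 12 mm thickness from above. x axis: along the wing; the steel dog lower on the stud points to -x of this frame and reaches 30 mm from the axis, at 18 to 24 mm above the deck when the stud is up.
- stud_blue (a joint): Turn of this stud, rad, growing clockwise seen from above. 0 to 0.2: open (wing and dog along the shaker's x, dog to the front). About 1.57 (1.5 to 1.6): in the catch (wing along the shaker's y, dog over the block's flange); stop at 1.60. Between about 0.3 and 1.4 it only turns while pressed down. It stays where it is turned (light friction, about 0.02 N m).
- stud_blue_press (a joint): Depth to which this stud is pressed down, m: 0 when up and open; full travel 0.010, against a spring of 3 N rising to 8 N. To turn it, it must be down by 0.008 or more; let go at the end of the turn, it springs up to 0.0025 and is then held in its catch (to open it: press to 0.008 or more again and turn back). Let go halfway it stays at about 0.007, not caught.
- start_tip (a point): Centre of the red ball knob (26 mm across) at the tip of the start lever at the right end of the shaker's deck, about 125 mm above the counter; the grey housing under it is 70 x 50 mm and 25 mm high on the deck. A push of 1 to 2 N moves it. The lever is 60 mm long, leans to the front when off and is pushed to the back (the shaker's +x).
- start (a joint): Angle of the start lever, rad: 0 off (leaning to the front), 1.0 on (leaning to the back); stays where it is left.
- retort_stand: Fixed retort stand behind the left part of the shaker, an obstacle for the arm: base 200 mm deep (x) by 145 mm wide, 26 mm high; it carries two glass separating funnels and a burette whose blue stopcocks hang 255 to 360 mm above the counter, 30 mm in front (-x) of the origin and up to 118 mm to either side (y), with the rod 40 mm behind. Origin at the centre of the base underside. Reach the work from the robot's side and swing the arm round in front of it.
- wash_bottle: A bystander to be left alone: wash bottle, 81 mm wide and 319 mm tall. Origin at the centre of its underside.
- amber_bottle: A bystander to be left alone: small amber bottle with black cap, 50 mm wide, 92 mm tall. Origin at the centre of its underside.
- white_bottle: A bystander to be left alone: white bottle with black cap, 56 mm wide, 123 mm tall. Origin at the centre of its underside.
- beaker: A bystander to be left alone: glass beaker, 54 mm wide, 68 mm tall. Origin at the centre of its underside.

How it is judged:
By the outcome, as a careful person would: the job done as asked, in the order asked, and still so for the second after the job is handed in, with the robot touching nothing.
Of block_red, block_yellow, block_blue only 2 to 3 are there at a start; the rules pass over those that are not, and their reading is None.
At some moment in a run one of block_red, block_yellow, block_blue may be knocked a few centimetres aside while the robot is not near it.
It also fails if it takes over 208 s, if anything falls off the work surface, if the arm or the gripper's body presses on something with over 40 N, if the wrist force passes 120 N, or if a joint passes its speed limit or range.

### The arm

A 6-joint arm with a two-finger parallel gripper is mounted at the origin on a cart in front of the work surface, level with it; the furniture and walls round the work are solid. World frame = base frame: x ahead of the robot, y to its left, z up, the work surface at z = 0. Lengths are in mm, angles in degrees, forces in N, time in s.
With the tool pointing down it reaches from about 350 to 850 mm from the base axis. Payload 8.1 kg.
Tool frame: the origin (TCP) lies on the centre line of the jaws, within the pads' length; the fingertips stand 19 mm ahead of it and the grasp point (between the pads) is the TCP; z points along the fingers, y is the line along which they close (so a half turn about z gives the same grasp; the last joint's range is limited). The gripper opens to 85 mm and grips with 20 to 120 N. Pads are 22 mm wide; open, the fingers measure 114 mm over their backs; the gripper's body (76 mm by 85 mm) begins 54 mm behind the grasp point. The pads swing forward as they close: fully open they stand 13 mm farther back than shut.
Start: joints at [-71.585, 7.471, 85.268, -0, 87.261, -4.893], TCP at [237.423, -551.031, 250.292] pointing down, gripper open.
Joint ranges: [-169.43, 169.43], [-51.17, 129.36], [1.28, 143.12], [-76.62, 256.62], [0, 156.53], [-152.29, 152.29]. Speed limits (degrees/s): [136.94, 136.94, 159.86, 180, 180, 180].

### API

Orientations are given as [roll, pitch, yaw] about the fixed x, y, z axes, in that order (R = Rz(yaw) Ry(pitch) Rx(roll)).
In Python, from bench import r gives the robot as it stands. The module is installed in compiled form; this text tells all that it offers.
- The arm moves only by the tool servo_tool, never from a script. Its arguments are lists of equal length, an entry for each row: "fingers": the finger opening in m, from 0 to 0.0854; "linear": the shift along the tool's x, y, z in m, a list of three; "rotation": the turn, a rotation vector about the tool's x, y, z in degrees, a list of three. A call has 1 to 10 rows; each row is the pose to reach, as a shift and turn from the pose commanded when the call began, along the tool's axes at that moment; what a row does not reach only later rows make up. A row lasts 1/10 s, in which the tool goes at most 50 mm and 8.59 degrees, less where a joint would pass 70% of its speed; a pose out of reach is approached as far as the arm can. A call with a gripper value outside its range is refused whole. The fingers move at their own pace and stop on an object; "force" is the grip in N (left out, the last holds). Time passes only in rows, so rows that repeat a pose let the fingers close. It gives the time, the measured TCP pose, the force, the opening and the grip force at its end, in the units of the state.
- r.sense(): the state, without advancing time (a new reading comes with each control period).
- r.snapshot(name): name is "side" or "top" or "wrist"; returns a dict with "frame" (420x560x3 uint8, red, green, blue), "fx", "fy", "cx", "cy" (pixels), "k1" (the pictures are not rectified: a ray, as slopes to the right and down, at radius r is drawn at 1 + k1 r^2 times it, then the intrinsics apply), "camera_from_world" (4x4, takes a point from world to camera coordinates). Camera axes: x right, y up, looking along -z (the intrinsics and any distortion apply to the point x, -y, -z); pixel columns grow to the right and rows downward; lengths in mm; the calibration is good to about 2 mm. A picture is of the moment at which its call begins. There is no depth.
- r.hand_in(): hands the job in; it is judged then, once.
The state is a dict: "time": time; "joint_pos": joint angles; "qd": joint speeds; "joint_efforts": joint torques, N m; "tool_pos": TCP position; "tcp_rot": TCP orientation; "ft_force": force on the tool from outside, world axes, zero at the start; "wrist_torque": the same for the moment, N m; "finger_gap": finger opening in mm; "grip_force": force on a finger pad.
Only numpy, scipy, OpenCV 4.12 (cv2) and the standard library are available. Lean on these libraries where they do the work, as an engineer would, in place of code of your own. Each camera call takes 0.05 s, during which the arm holds its last target. There are 200 camera calls.

## Working session

There is one attempt and no reset: what is moved stays moved. The work goes in short steps, Python scripts to look and compute and a tool call to move; the robot and the scene stay as the last step left them, time stands still between calls to the robot, and variables do not carry over. Pictures are saved under pics/ and viewed, at most 14 in all, crops included, and the job is handed in when it is done.

Besides the shell and the picture viewer there is one more tool, called after "Call:" as name(argument=value, ...) on one line, values as JSON. servo_tool: Moves the arm, as the interface text tells. Its arguments: {"type":"object","properties":{"fingers":{"type":"array","items":{"type":"number"}},"linear":{"type":"array","items":{"type":"array","items":{"type":"number"}}},"rotation":{"type":"array","items":{"type":"array","items":{"type":"number"}}},"force":{"type":"number"}},"required":["fingers","linear","rotation"]}

```bash
mkdir -p pics; ls; python3 - <<'E'
from bench import r
import cv2
s=r.sense();print({k:s[k] for k in ('time','tool_pos','tcp_rot','ft_force','finger_gap')})
for n in ('top','side'):
    d=r.snapshot(n);cv2.imwrite(f'pics/{n}0.png',d['frame'][:,:,::-1]);print(n,d['fx'],d['cx'],d['cy'],d['k1'],d['camera_from_world'])
E
```

```text
pics
{'time': 0.0, 'tool_pos': array([ 237.24999681, -550.52476854,  249.22218624]), 'tcp_rot': array([-1.79890487e+02, -8.64282256e-03,  2.33087239e+01]), 'ft_force': array([ 0.550002  , -0.60829446, -0.26788157]), 'finger_gap': 85.03717662727209}
top 478.96273800342766 281.1386086897943 205.19622808799082 -0.09307501771343425 [[ 1.75080362e-02 -9.99845614e-01 -1.48920303e-03 -1.12829960e+02]
 [ 9.95051211e-01  1.72783422e-02  9.78496144e-02 -5.52753716e+02]
 [-9.78087767e-02 -3.19498787e-03  9.95200098e-01 -1.40162184e+03]
 [ 0.00000000e+00  0.00000000e+00  0.00000000e+00  1.00000000e+00]]
side 522.7707096952897 280.5346600647471 212.00243911803028 -0.07391311726047138 [[ 8.64610716e-01 -5.02202888e-01 -1.55102780e-02 -5.20576410e+02]
 [ 2.36928428e-01  3.80293753e-01  8.94003121e-01 -1.82495752e+02]
 [-4.43072488e-01 -7.76639505e-01  4.47792195e-01 -1.68307753e+03]
 [ 0.00000000e+00  0.00000000e+00  0.00000000e+00  1.00000000e+00]]
```

View pics/top0.png

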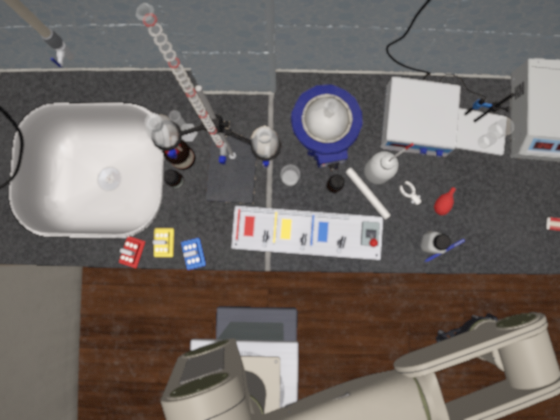

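View pics/side0.png

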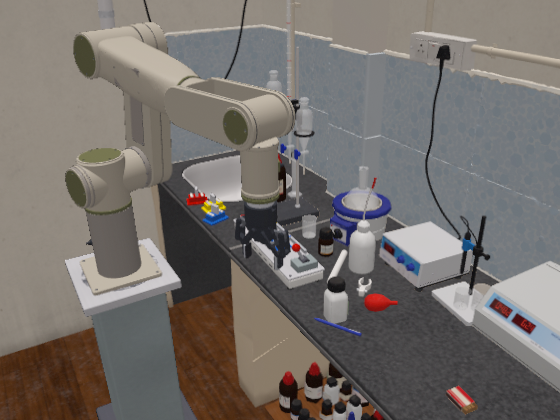

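The top view shows all three blocks to the left of the shaker: red (131,252), yellow (163,242) and blue (193,254). The shaker spans (232–382, 207–258) and the knob is at (374,242).

```bash
cat > h.py <<'E'
import numpy as np, cv2
from bench import r
def ray(d,uv):
    uv=np.atleast_2d(np.array(uv,float))
    k=np.array([[d['fx'],0,d['cx']],[0,d['fy'],d['cy']],[0,0,1]])
    p=cv2.undistortPoints(uv[:,None],k,np.array([d['k1'],0,0,0,0.]))[:,0]
    M=d['camera_from_world'];R=M[:3,:3];c=-R.T@M[:3,3]
    return c,np.c_[p[:,0],-p[:,1],-np.ones(len(p))]@R
def toplane(d,uv,z):
    c,v=ray(d,uv); return (c+v*((z-c[2])/v[:,2])[:,None])[:,:2]
def proj(d,P):
    P=np.atleast_2d(np.array(P,float));M=d['camera_from_world'];q=P@M[:3,:3].T+M[:3,3]
    x=q[:,0]/-q[:,2];y=-q[:,1]/-q[:,2];s=1+d['k1']*(x*x+y*y)
    return np.c_[d['fx']*x*s+d['cx'],d['fy']*y*s+d['cy']]
def cmask(d,col):
    h=cv2.cvtColor(d['frame'],cv2.COLOR_RGB2HSV);H,S,V=cv2.split(h)
    m={'red':((H<8)|(H>172)),'yellow':(H>20)&(H<36),'blue':(H>98)&(H<125)}[col]&(S>130)&(V>70)
    return m.astype(np.uint8)*255
def blobs(m,amin):
    cs=cv2.findContours(m,cv2.RETR_EXTERNAL,cv2.CHAIN_APPROX_NONE)[0]
    return sorted([c for c in cs if cv2.contourArea(c)>amin],key=lambda c:-cv2.contourArea(c))
def st():
    s=r.sense();print('t',round(s['time'],2),'pos',s['tool_pos'].round(1),'rot',s['tcp_rot'].round(2),'F',s['ft_force'].round(1),'gap',round(s['finger_gap'],1),'q',s['joint_pos'].round(1));return s
E
python3 - <<'E'
from h import *
d=r.snapshot('top')
for c in ('red','yellow','blue'):
    for b in blobs(cmask(d,c),12):
        x,y,w,h=cv2.boundingRect(b)
        if y<195 or y>275: continue
        for z in (8,50):
            p=toplane(d,b[:,0,:].astype(float),z).astype(np.float32);print(c,(x,y,w,h),z,cv2.minAreaRect(p),p.mean(0))
g=d['frame'].astype(int);m=((g.min(2)>140)*255).astype(np.uint8)
m[:200]=0;m[265:]=0;m[:,:225]=0;m[:,390:]=0
m=cv2.morphologyEx(m,cv2.MORPH_CLOSE,np.ones((9,9)))
b=blobs(m,500)[0];p=toplane(d,b[:,0,:].astype(float),50).astype(np.float32);R=cv2.minAreaRect(p);print('deck',R,cv2.boxPoints(R))
im=cv2.resize(d['frame'][195:280,110:400],None,fx=2.75,fy=2.75,interpolation=cv2.INTER_CUBIC);cv2.imwrite('pics/top1.png',im[:,:,::-1])
w=r.snapshot('wrist');cv2.imwrite('pics/w0.png',w['frame'][:,:,::-1]);print(w['fx'],w['k1'],w['camera_from_world']);st()
E
```

```text
red (119, 237, 26, 32) 8 ((406.26263427734375, 346.7156066894531), (58.73562240600586, 88.40228271484375), 73.561279296875) [406.14648 344.00134]
red (119, 237, 26, 32) 50 ((406.5144958496094, 333.4681701660156), (57.02347946166992, 85.8253173828125), 73.56126403808594) [406.4017  330.83316]
red (245, 217, 8, 18) 8 ((493.3870544433594, -5.889957427978516), (51.32052993774414, 21.100202560424805), 1.312819004058838) [492.7153    -6.428795]
red (245, 217, 8, 18) 50 ((491.0992431640625, -8.858906745910645), (49.824546813964844, 20.485122680664062), 1.3128396272659302) [490.44708  -9.38204]
red (370, 239, 7, 7) 8 ((449.22637939453125, -382.3982849121094), (19.102916717529297, 17.191511154174805), 45.687828063964844) [ 449.62875 -382.34665]
red (370, 239, 7, 7) 50 ((448.22589111328125, -374.3919677734375), (18.546062469482422, 16.690410614013672), 45.687625885009766) [ 448.61646 -374.3419 ]
yellow (155, 228, 19, 29) 8 ((438.82220458984375, 248.70326232910156), (84.92736053466797, 55.123695373535156), 2.1192851066589355) [438.0488 242.8221]
yellow (155, 228, 19, 29) 50 ((438.1248779296875,
[... 664 characters left out ...]
13681030273438) [ 478.04312 -225.58553]
deck ((483.072265625, -190.0584259033203), (173.0630340576172, 463.4142761230469), 0.8987963795661926) [[ 392.91675    40.262848]
 [ 400.18604  -423.09442 ]
 [ 573.2278   -420.3797  ]
 [ 565.9585     42.97757 ]]
300.2857743930238 0.0225589680539625 [[ 3.94969133e-01 -9.18691572e-01 -2.27609022e-03 -5.98403562e+02]
 [ 8.83015559e-01  3.80312514e-01 -2.75038022e-01  3.81140213e+01]
 [ 2.53540739e-01  1.06621706e-01  9.61430656e-01 -3.79965486e+02]
 [ 0.00000000e+00  0.00000000e+00  0.00000000e+00  1.00000000e+00]]
t 0.2 pos [ 237.3 -550.7  249.6] rot [-1.7993e+02 -1.0000e-02  2.3310e+01] F [ 0.6 -0.1  0.3] gap 85.5 q [-71.6   7.5  85.3  -0.   87.3  -4.9]
```

View pics/top1.png

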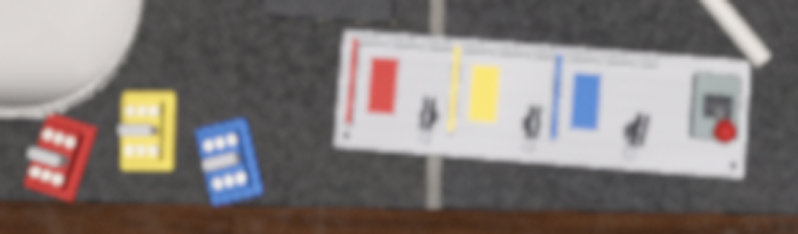

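The crop confirms three blocks, empty nests and all studs open. The lever is off, with its knob leaning to the front. Next I'll work out the camera offset and bring the wrist camera over the shaker.

```bash
cat >> h.py <<'E'
import json,os
def Rz(a): a=np.radians(a);return np.array([[np.cos(a),-np.sin(a),0],[np.sin(a),np.cos(a),0],[0,0,1]])
def cur(): return json.load(open('cmd.json')) if os.path.exists('cmd.json') else [237.423,-551.031,250.292,23.308]
def plan(*targets,nd=4):
    """targets: x,y,z,yaw ; prints tool shift (m) & rot z (deg) each from the present commanded pose"""
    c=cur()
    for t in targets:
        T=Rz(c[3])@np.diag([1,-1,-1]); l=np.round(T.T@(np.array(t[:3])-c[:3])/1000,nd); a=round(-(t[3]-c[3]),1)
        print('lin',l.tolist(),'rz',a,'rows>=',int(np.ceil(max(np.linalg.norm(l)/.05,abs(a)/8.59))))
        new=(np.array(c[:3])+T@l*1000).tolist()+[c[3]-a]
    json.dump(new,open('cmd.json','w'))
E
python3 - <<'E'
from h import *
w=r.snapshot('wrist');M=w['camera_from_world'];R=M[:3,:3];c=-R.T@M[:3,3]
T=Rz(23.308)@np.diag([1,-1,-1.]);print('cam in tool',T.T@(c-[237.4,-551,250.3]),'look',T.T@(-R[2]),'right',T.T@R[0])
d=r.snapshot('top');print(toplane(d,[[222,160],[265,160],[195,85]],300))
plan([400,-200,300,87])
E
```

```text
cam in tool [  67.38833023   -0.6111042  -124.28631737] look [-0.27505994 -0.00213272  0.96142472] right [-7.65816933e-04  9.99997708e-01  1.99919396e-03]
[[636.03906404  42.08657547]
 [637.69777304 -62.82234748]
 [825.35269765 116.09712209]]
lin [0.2882, -0.2581, -0.0497] rz -63.7 rows>= 8
```

Call:
servo_tool(fingers=[0.06,0.06,0.06,0.06,0.06,0.06,0.06,0.06,0.06,0.06], linear=[[0.0288,-0.0258,-0.005],[0.0576,-0.0516,-0.01],[0.0865,-0.0774,-0.0149],[0.1153,-0.1032,-0.0199],[0.1441,-0.129,-0.0249],[0.1729,-0.1549,-0.0298],[0.2017,-0.1807,-0.0348],[0.2306,-0.2065,-0.0398],[0.2882,-0.2581,-0.0497],[0.2882,-0.2581,-0.0497]], rotation=[[0,0,-6.4],[0,0,-12.7],[0,0,-19.1],[0,0,-25.5],[0,0,-31.9],[0,0,-38.2],[0,0,-44.6],[0,0,-51],[0,0,-57.4],[0,0,-63.7]])

```text
time: 1.3
tool_pos: [400.9, -197.3, 300.8]
tcp_rot: [179.9, -0.0, 87.4]
ft_force: [0.8, -1.2, -0.3]
finger_gap: 60.0
grip_force: 0.0
```

```bash
python3 - <<'E'
from h import *
w=r.snapshot('wrist');cv2.imwrite('pics/w1.png',w['frame'][:,:,::-1]);st();print(cur())
np.savez('w1.npz',**w)
for c in ('red','yellow','blue'):
    for b in blobs(cmask(w,c),60):
        p=toplane(w,b[:,0,:].astype(float),50).astype(np.float32);print(c,cv2.boundingRect(b),cv2.minAreaRect(p))
E
```

```text
t 1.35 pos [ 402.2 -195.2  301.3] rot [ 1.7984e+02 -9.0000e-02  8.7840e+01] F [1.7 3.2 0.3] gap 60.0 q [-32.6 -17.8 103.8   0.2  94.  -30.4]
[399.97993586746156, -199.96107448460924, 299.992, 87.00800000000001]
red (331, 0, 56, 23) ((490.1700744628906, -14.329604148864746), (20.502716064453125, 59.11086654663086), 86.9703369140625)
red (318, 320, 22, 23) ((456.6805725097656, -421.202880859375), (37.75001907348633, 30.75012969970703), 89.0921401977539)
yellow (326, 100, 51, 26) ((483.90869140625, -118.42068481445312), (28.141189575195312, 58.17830276489258), 86.41854095458984)
yellow (318, 80, 80, 5) ((491.51068115234375, -84.97782897949219), (4.272607326507568, 91.25511932373047), 87.03355407714844)
blue (321, 191, 47, 22) ((477.3501892089844, -226.67953491210938), (27.90925407409668, 58.37089920043945), 87.27000427246094)
blue (524, 179, 28, 64) ((725.2356567382812, -252.2541046142578), (31.881425857543945, 80.44670867919922), 11.339739799499512)
blue (314, 177, 73, 5) ((484.83502197265625, -197.7093963623047), (4.30811071395874, 90.87027740478516), 86.23062133789062)
blue (551, 190, 9, 35) ((745.2601318359375, -247.8601837158203), (9.644806861877441, 45.662837982177734), 11.254013061523438)
blue (530, 245, 16, 9) ((733.2710571289062, -303.975341796875), (11.473535537719727, 19.917203903198242), 87.54332733154297)
```

View pics/w1.png

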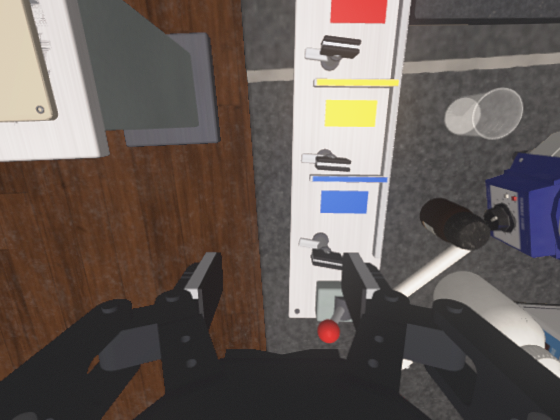

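The wrist view shows the nests, with the yellow fence at about (357,82) and the blue one at about (349,179). The stud wings are at (341,46), (333,163) and (327,260), and the knob is at (328,331). I'll take closer views.

```bash
python3 - <<'E'
from h import *
plan([450,-80,220,87])
E
```

```text
lin [0.1224, 0.0437, 0.08] rz 0.0 rows>= 4
```

Call:
servo_tool(fingers=[0.06,0.06,0.06,0.06,0.06,0.06,0.06], linear=[[0.0245,0.0087,0.016],[0.049,0.0175,0.032],[0.0734,0.0262,0.048],[0.0979,0.035,0.064],[0.1224,0.0437,0.08],[0.1224,0.0437,0.08],[0.1224,0.0437,0.08]], rotation=[[0,0,0],[0,0,0],[0,0,0],[0,0,0],[0,0,0],[0,0,0],[0,0,0]])

```text
time: 2.05
tool_pos: [449.8, -79.9, 219.7]
tcp_rot: [-179.9, 0.0, 87.1]
ft_force: [0.8, -0.2, 0.2]
finger_gap: 60.1
grip_force: 0.0
```

```bash
python3 - <<'E'
from h import *
w=r.snapshot('wrist');st();print(cur())
cv2.imwrite('pics/w2.png',w['frame'][:,:,::-1]);np.savez('w2.npz',**w)
M=w['camera_from_world'];print('cam',-M[:3,:3].T@M[:3,3])
for c in ('red','yellow','blue'):
    for b in blobs(cmask(w,c),60):
      for z in (50,64):
        p=toplane(w,b[:,0,:].astype(float),z).astype(np.float32);print(c,cv2.boundingRect(b),z,cv2.minAreaRect(p))
E
```

```text
t 2.1 pos [450.  -80.5 220.4] rot [1.7999e+02 3.0000e-02 8.7020e+01] F [ 0.4 -1.2  0. ] gap 59.9 q [-16.5 -14.4 109.4  -0.   85.  -13.6]
[450.00921958695784, -80.00891414343764, 219.99200000000002, 87.00800000000001]
cam [451.06544591 -10.71468192 344.65008848]
red (292, 106, 65, 34) 50 ((490.2680969238281, -10.694292068481445), (29.064210891723633, 59.14896774291992), 85.96394348144531)
red (292, 106, 65, 34) 64 ((488.40533447265625, -10.695253372192383), (27.683252334594727, 56.33852767944336), 85.96394348144531)
red (279, 80, 104, 8) 50 ((496.60906982421875, 22.645273208618164), (5.697544097900391, 93.45067596435547), 86.09449005126953)
red (279, 80, 104, 8) 64 ((494.445068359375, 21.060209274291992), (5.4268293380737305, 89.01042938232422), 86.09449005126953)
yellow (291, 219, 58, 26) 50 ((483.87640380859375, -119.20860290527344), (27.59711265563965, 58.583984375), 87.08084106445312)
yellow (291, 219, 58, 26) 64 ((482.3173522949219, -114.0538330078125), (26.28585433959961, 55.80043411254883), 87.08040618896484)
yellow (278, 202, 93, 7) 50 ((489.4454040527344, -90.79178619384766),
[... 511 characters left out ...]
 (27.55185317993164, 58.705970764160156), 87.24357604980469)
blue (289, 311, 53, 22) 64 ((475.83941650390625, -217.06607055664062), (26.24275779724121, 55.91659164428711), 87.24357604980469)
blue (549, 331, 11, 38) 50 ((748.9813842773438, -276.8870849609375), (10.802082061767578, 51.1638298034668), 10.121853828430176)
blue (549, 331, 11, 38) 64 ((734.826171875, -264.2402038574219), (10.288854598999023, 48.73283386230469), 10.121898651123047)
blue (312, 303, 35, 4) 50 ((493.3493957519531, -206.04623413085938), (3.814622402191162, 38.0445442199707), 87.23209381103516)
blue (312, 303, 35, 4) 64 ((491.3402099609375, -196.76522827148438), (3.6333677768707275, 36.23686599731445), 87.2320785522461)
```

View pics/w2.png

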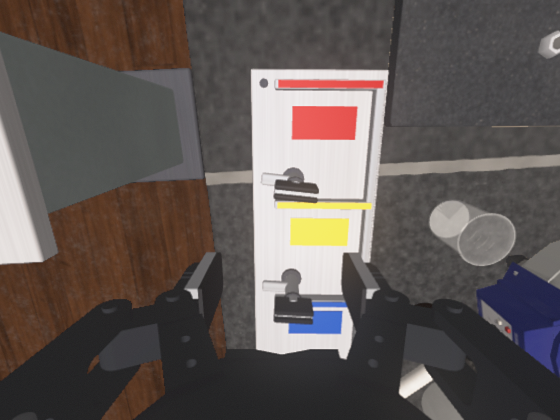

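Red fence at about (330,84), its patch at (324,123) and stud wing at (297,190). Yellow fence at (324,205), wing at (293,310). I'll check a nest-corner hypothesis by projecting it onto a zoomed crop.

```bash
python3 - <<'E'
from h import *
w=dict(np.load('w2.npz'));im=w['frame'][40:260,230:420].copy();f=3
im=cv2.resize(im,None,fx=f,fy=f,interpolation=cv2.INTER_CUBIC)[:,:,::-1].copy()
R=Rz(-3.5)[:2,:2]
def px(P): return [tuple(int(v) for v in ((q-[230,40]+.5)*f)) for q in proj(w,P)]
for pc in ([490.27,-10.69],[483.88,-119.2]):
    o=np.array(pc)+R@[42,28];print(o)
    W=lambda x,y,z:[*(o+R@[x,y]),z]
    for z,col in ((50,(0,255,0)),(64,(255,0,255))):
        p=px([W(-96,0,z),W(0,0,z),W(0,-90,z)])
        cv2.line(im,p[0],p[1],col,1);cv2.line(im,p[1],p[2],col,1)
    q=px([W(-70-17,-86,122),W(-70+17,-86,122),W(-53,-74,122),W(-87,-74,122),W(-70,-80,122)])
    for i in range(4): cv2.line(im,q[i],q[(i+1)%4],(0,200,255),1)
cv2.imwrite('pics/ov.png',im)
E
```

```text
[533.90102064  14.6937357 ]
[527.51102064 -93.8162643 ]
```

View pics/ov.png

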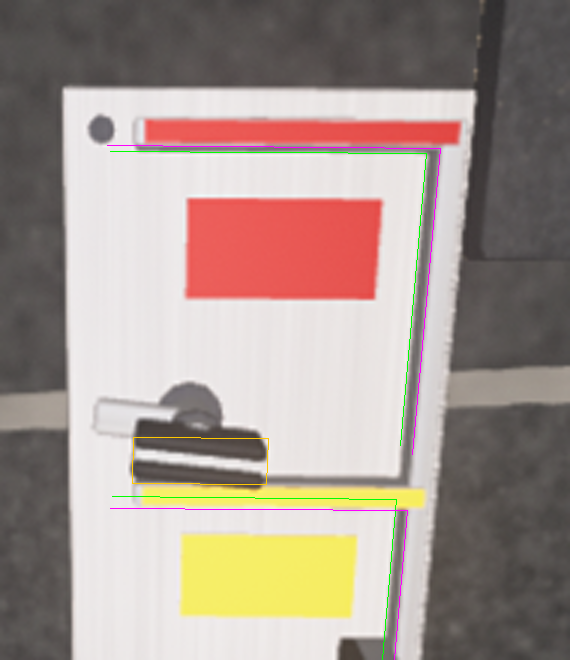

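The overlay matches the fence faces to about 1 mm, so the nest frame is good. Next I'll look at the blocks.

```bash
python3 - <<'E'
from h import *
plan([410,200,220,87])
E
```

```text
lin [0.2775, -0.0546, -0.0] rz 0.0 rows>= 6
```

Call:
servo_tool(fingers=[0.05,0.05,0.05,0.05,0.05,0.05,0.05,0.05,0.05,0.05], linear=[[0.0347,-0.0068,0],[0.0694,-0.0137,0],[0.1041,-0.0205,0],[0.1387,-0.0273,0],[0.1734,-0.0341,0],[0.2081,-0.041,0],[0.2428,-0.0478,0],[0.2775,-0.0546,0],[0.2775,-0.0546,0],[0.2775,-0.0546,0]], rotation=[[0,0,0],[0,0,0],[0,0,0],[0,0,0],[0,0,0],[0,0,0],[0,0,0],[0,0,0],[0,0,0],[0,0,0]])

```text
time: 3.1
tool_pos: [410.5, 199.7, 220.8]
tcp_rot: [179.9, 0.0, 87.1]
ft_force: [-0.2, 0.8, -0.1]
finger_gap: 50.0
grip_force: 0.0
```

```bash
python3 - <<'E'
from h import *
w=r.snapshot('wrist');st();print(cur())
cv2.imwrite('pics/w3.png',w['frame'][:,:,::-1]);np.savez('w3.npz',**w)
for c in ('red','yellow','blue'):
    for b in blobs(cmask(w,c),300):
        p=toplane(w,b[:,0,:].astype(float),8).astype(np.float32);print(c,cv2.boundingRect(b),cv2.minAreaRect(p))
E
```

```text
t 3.15 pos [410.6 199.1 220.7] rot [1.7994e+02 1.0000e-02 8.6980e+01] F [ 0.2 -0.1  0. ] gap 49.7 q [ 19.5 -14.6 109.5  -0.   85.   22.5]
[409.968183039607, 199.96273690754597, 219.99200000000002, 87.00800000000001]
red (227, 2, 93, 83) ((406.60205078125, 346.2423095703125), (56.59615707397461, 84.47317504882812), 73.57646179199219)
yellow (266, 113, 79, 58) ((437.18963623046875, 249.59056091308594), (84.25251007080078, 56.4925537109375), 0.9495403170585632)
blue (241, 190, 81, 63) ((405.7687072753906, 158.88217163085938), (83.89579010009766, 56.052738189697266), 15.06023120880127)
```

View pics/w3.png

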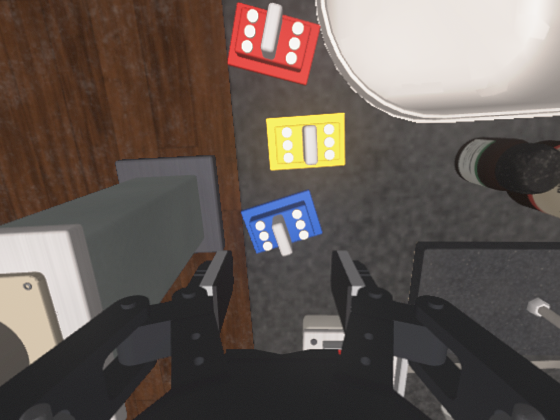

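Blocks in the wrist view: red (274,43), yellow (306,142) and blue (281,222). All are measured cleanly as 84×56 rectangles. I'll take the blue one first.

```bash
python3 - <<'E'
from h import *
plan([405.8,158.9,110,105.0]);plan([405.8,158.9,60,105.0])
E
```

```text
lin [-0.0412, -0.002, 0.11] rz -18.0 rows>= 3
lin [-0.0, -0.0, 0.05] rz 0.0 rows>= 1
```

Call:
servo_tool(fingers=[0.04,0.04,0.04,0.04,0.04,0.04], linear=[[-0.0103,-0.0005,0.0275],[-0.0206,-0.001,0.055],[-0.0309,-0.0015,0.0825],[-0.0412,-0.002,0.11],[-0.0412,-0.002,0.11],[-0.0412,-0.002,0.11]], rotation=[[0,0,-4.5],[0,0,-9],[0,0,-13.5],[0,0,-18],[0,0,-18],[0,0,-18]])

```text
time: 3.75
tool_pos: [406.1, 157.9, 110.6]
tcp_rot: [-180.0, 0.0, 104.7]
ft_force: [0.2, 0.5, -0.0]
finger_gap: 40.0
grip_force: 0.0
```

Call:
servo_tool(fingers=[0.04,0.04,0.04,0.04,0.0,0.0,0.0,0.0,0.0,0.0], linear=[[0,0,0.0167],[0,0,0.0333],[0,0,0.05],[0,0,0.05],[0,0,0.05],[0,0,0.05],[0,0,0.05],[0,0,0.05],[0,0,0.05],[0,0,0.05]], rotation=[[0,0,0],[0,0,0],[0,0,0],[0,0,0],[0,0,0],[0,0,0],[0,0,0],[0,0,0],[0,0,0],[0,0,0]], force=40)

```text
time: 4.75
tool_pos: [407.5, 159.4, 61.9]
tcp_rot: [179.8, 0.0, 105.0]
ft_force: [-0.3, -0.0, 7.3]
finger_gap: 11.1
grip_force: 44.8
```

```bash
python3 - <<'E'
from h import *
st();print(cur())
plan([405.8,158.9,210,105.0])
E
```

```text
t 4.75 pos [407.5 159.4  61.9] rot [179.79   0.   104.99] F [-0.3 -0.   7.3] gap 11.1 q [ 14.6  -7.8 121.2  -0.   66.4  -0.4]
[405.8204127198703, 158.9232924501132, 59.99200000000002, 105.00800000000001]
lin [-0.0, -0.0, -0.15] rz 0.0 rows>= 3
```

Call:
servo_tool(fingers=[0,0,0,0,0,0,0], linear=[[0,0,-0.01],[0,0,-0.035],[0,0,-0.065],[0,0,-0.1],[0,0,-0.13],[0,0,-0.15],[0,0,-0.15]], rotation=[[0,0,0],[0,0,0],[0,0,0],[0,0,0],[0,0,0],[0,0,0],[0,0,0]])

```text
time: 5.45
tool_pos: [407.5, 159.4, 213.9]
tcp_rot: [179.7, 0.0, 105.0]
ft_force: [0.7, -0.0, -2.8]
finger_gap: 11.4
grip_force: 43.5
```

```bash
python3 - <<'E'
from h import *
plan([430,-40,205,95],[473,-230.3,205,86.5])
E
```

```text
lin [-0.1984, -0.0282, 0.005] rz 10.0 rows>= 5
lin [-0.3933, -0.0359, 0.005] rz 18.5 rows>= 8
```

Call:
servo_tool(fingers=[0,0,0,0,0,0,0,0,0,0], linear=[[-0.02,-0.0025,0],[-0.055,-0.008,0],[-0.1,-0.014,0.001],[-0.15,-0.02,0.002],[-0.2,-0.028,0.003],[-0.25,-0.031,0.004],[-0.3,-0.033,0.005],[-0.34,-0.035,0.005],[-0.375,-0.0359,0.005],[-0.3933,-0.0359,0.005]], rotation=[[0,0,1],[0,0,3],[0,0,5],[0,0,7],[0,0,9],[0,0,11],[0,0,13],[0,0,15],[0,0,17],[0,0,18.5]])

```text
time: 6.45
tool_pos: [472.1, -232.7, 203.0]
tcp_rot: [-179.9, -0.0, 86.3]
ft_force: [-0.4, 0.4, -2.5]
finger_gap: 11.0
grip_force: 43.5
```

Call:
servo_tool(fingers=[0,0,0], linear=[[0,0,0],[0,0,0],[0,0,0]], rotation=[[0,0,0],[0,0,0],[0,0,0]])

```text
time: 6.75
tool_pos: [472.4, -229.1, 204.0]
tcp_rot: [-179.9, -0.1, 86.6]
ft_force: [0.5, 0.5, -2.3]
finger_gap: 11.1
grip_force: 43.5
```

```bash
python3 - <<'E'
from h import *
w=r.snapshot('wrist');s=st();print(cur())
E
```

```text
t 6.8 pos [ 472.6 -229.1  204.4] rot [-1.7995e+02 -4.0000e-02  8.6580e+01] F [ 0.3  0.4 -2.1] gap 10.7 q [-31.5  -2.6 100.4   0.   82.2 -28. ]
[472.9915465481076, -230.25756368264808, 204.99200000000002, 86.50800000000001]
```

```bash
python3 - <<'E'
from h import *
plan([473,-230.3,114,86.5])
E
```

```text
lin [-0.0, 0.0, 0.091] rz 0.0 rows>= 2
```

Call:
servo_tool(fingers=[0,0,0,0,0,0,0], linear=[[0,0,0.015],[0,0,0.04],[0,0,0.06],[0,0,0.08],[0,0,0.087],[0,0,0.091],[0,0,0.091]], rotation=[[0,0,0],[0,0,0],[0,0,0],[0,0,0],[0,0,0],[0,0,0],[0,0,0]])

```text
time: 7.5
tool_pos: [473.0, -230.0, 113.8]
tcp_rot: [-180.0, -0.0, 86.5]
ft_force: [-0.1, 0.3, -1.7]
finger_gap: 11.3
grip_force: 43.4
```

```bash
python3 - <<'E'
from h import *
w=r.snapshot('wrist');s=st();print(cur());cv2.imwrite('pics/w4.png',w['frame'][:,:,::-1])
for b in blobs(cmask(w,'blue'),200):
    p=toplane(w,b[:,0,:].astype(float),58).astype(np.float32);print(cv2.boundingRect(b),cv2.minAreaRect(p))
E
```

```text
t 7.55 pos [ 473.4 -230.3  114.6] rot [1.7995e+02 2.0000e-02 8.6530e+01] F [ 0.6 -0.3 -2.3] gap 10.9 q [-31.5   2.3 105.3   0.   72.3 -28.1]
[472.9915465481076, -230.25756368264808, 113.99200000000002, 86.50800000000001]
(215, 197, 135, 88) ((470.311279296875, -233.42874145507812), (59.9830207824707, 83.90015411376953), 86.5146484375)
(220, 180, 153, 10) ((481.2379150390625, -196.22979736328125), (5.581481456756592, 93.02216339111328), 86.49195098876953)
```

View pics/w4.png

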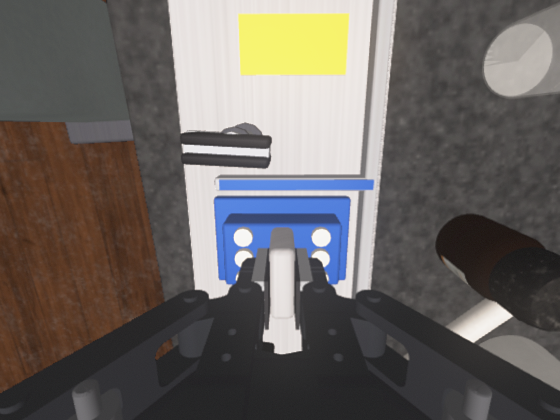

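The blue block sits square just off the corner; its flange spans (215–350, 197–285) and the fence is at row 184. I'll lower it to contact, then slide it into the corner.

Call:
servo_tool(fingers=[0,0,0,0], linear=[[0,0,0.001],[0,0,0.002],[0,0,0.0025],[0,0,0.0025]], rotation=[[0,0,0],[0,0,0],[0,0,0],[0,0,0]])

```text
time: 7.95
tool_pos: [473.3, -230.5, 112.0]
tcp_rot: [179.9, 0.0, 86.5]
ft_force: [0.1, -0.8, -0.8]
finger_gap: 11.1
grip_force: 43.7
```

Call:
servo_tool(fingers=[0,0,0,0,0], linear=[[0.001,0,0],[0.002,0,0],[0.003,0,0],[0.004,0,0],[0.004,0,0]], rotation=[[0,0,0],[0,0,0],[0,0,0],[0,0,0],[0,0,0]])

```text
time: 8.45
tool_pos: [473.6, -226.4, 111.9]
tcp_rot: [180.0, 0.0, 86.5]
ft_force: [0.3, -1.4, 3.6]
finger_gap: 11.0
grip_force: 44.2
```

Call:
servo_tool(fingers=[0,0,0,0], linear=[[0.001,0,0],[0.002,0,0],[0.002,0,0],[0.002,0,0]], rotation=[[0,0,0],[0,0,0],[0,0,0],[0,0,0]])

```text
time: 8.85
tool_pos: [473.8, -224.8, 112.0]
tcp_rot: [179.9, 0.1, 86.5]
ft_force: [0.8, -5.6, 4.3]
finger_gap: 10.8
grip_force: 44.4
```

Call:
servo_tool(fingers=[0,0,0,0,0], linear=[[0,0.001,0],[0,0.002,0],[0,0.003,0],[0,0.004,0],[0,0.004,0]], rotation=[[0,0,0],[0,0,0],[0,0,0],[0,0,0],[0,0,0]])

```text
time: 9.35
tool_pos: [476.1, -225.0, 112.0]
tcp_rot: [-179.8, 0.0, 86.5]
ft_force: [-8.8, -3.9, 12.0]
finger_gap: 10.8
grip_force: 45.6
```

Call:
servo_tool(fingers=[0,0,0,0], linear=[[0.001,0.0005,0],[0.001,0.001,0],[0.001,0.001,0],[0.001,0.001,0]], rotation=[[0,0,0],[0,0,0],[0,0,0],[0,0,0]])

```text
time: 9.75
tool_pos: [476.6, -224.8, 112.1]
tcp_rot: [-179.8, 0.1, 86.5]
ft_force: [-12.5, -7.6, 14.0]
finger_gap: 10.8
grip_force: 45.7
```

Call:
servo_tool(fingers=[0.03,0.03,0.03,0.03,0.03], linear=[[0,0,0],[0,0,0],[0,0,0],[0,0,0],[0,0,0]], rotation=[[0,0,0],[0,0,0],[0,0,0],[0,0,0],[0,0,0]])

```text
time: 10.25
tool_pos: [478.4, -223.2, 111.2]
tcp_rot: [-180.0, -0.0, 86.5]
ft_force: [0.2, 0.5, -0.3]
finger_gap: 29.9
grip_force: 0.0
```

```bash
python3 - <<'E'
from h import *
json.dump([473+5.1+.4,-230.3+7-.35,111.5,86.508],open('cmd.json','w'))
w=r.snapshot('wrist');s=st();np.savez('w5.npz',**w)
for b in blobs(cmask(w,'blue'),200):
    p=toplane(w,b[:,0,:].astype(float),58).astype(np.float32);print(cv2.boundingRect(b),cv2.minAreaRect(p))
im=cv2.resize(w['frame'][160:320,180:400],None,fx=3,fy=3,interpolation=cv2.INTER_CUBIC);cv2.imwrite('pics/w5.png',im[:,:,::-1])
E
```

```text
t 10.3 pos [ 478.4 -223.3  111.3] rot [-1.7998e+02 -2.0000e-02  8.6520e+01] F [-0.5  0.8  0.1] gap 29.9 q [-30.6   2.8 105.2   0.   72.  -27.1]
(211, 193, 154, 95) ((479.14349365234375, -225.66708374023438), (63.826534271240234, 93.4570083618164), 86.49701690673828)
```

View pics/w5.png

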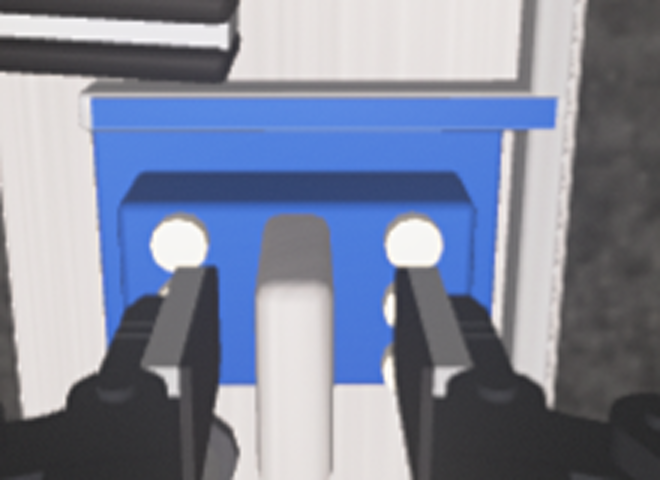

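The flange is flush with the left fence, but its right edge (crop x≈503) may be 2 mm short of the back fence face (x≈515). I'll quantify the gap.

```bash
python3 - <<'E'
from h import *
w=dict(np.load('w5.npz'))
g=w['frame'][215,335:375].astype(int);print(g.tolist())
a=toplane(w,[[347.7,206]],58)[0];print('flange edge',a)
R=Rz(-3.45)[:2,:2]
o=np.array([520.7,-201.3])
print('frame of edge',R.T@(a-o))
for c in (349,351,352.5,354,356,358): print(c,[ (R.T@(toplane(w,[[c,215]],z)[0]-o)).round(1) for z in (50,64)])
E
```

```text
[[80, 126, 219], [78, 125, 219], [79, 126, 219], [80, 126, 219], [79, 125, 219], [79, 125, 219], [79, 125, 219], [79, 125, 219], [78, 125, 219], [79, 124, 219], [74, 118, 212], [108, 132, 201], [222, 217, 221], [233, 228, 226], [231, 225, 224], [169, 163, 163], [114, 112, 115], [112, 111, 114], [116, 114, 116], [124, 121, 124], [172, 169, 170], [199, 195, 196], [213, 208, 209], [216, 213, 214], [215, 212, 212], [214, 211, 211], [213, 210, 210], [213, 210, 209], [215, 211, 211], [215, 212, 213], [216, 214, 214], [211, 206, 207], [203, 198, 198], [218, 213, 211], [212, 205, 203], [151, 147, 146], [85, 84, 86], [74, 73, 75], [74, 72, 74], [75, 73, 75]]
flange edge [ 517.52681636 -204.22548477]
frame of edge [-2.99138456 -3.11113709]
349 [array([  0. , -11.3]), array([-3.2, -7.1])]
351 [array([  1.3, -11.3]), array([-2.1, -7.1])]
352.5 [array([  2.3, -11.3]), array([-1.2, -7.1])]
354 [array([  3.2, -11.3]), array([-0.3, -7.1])]
356 [array([  4.5, -11.3]), array([ 0.9, -7.1])]
358 [array([  5.8, -11.3]), array([ 2.1, -7.1])]
```

The face is at nest x≈0.5 and the flange edge at about −3, so a gap of roughly 3 mm remains. I'll re-grip slightly higher and push further in x.

Call:
servo_tool(fingers=[0.03,0.0,0.0,0.0,0.0,0.0], linear=[[0,0,-0.003],[0,0,-0.003],[0,0,-0.003],[0,0,-0.003],[0,0,-0.003],[0,0,-0.003]], rotation=[[0,0,0],[0,0,0],[0,0,0],[0,0,0],[0,0,0],[0,0,0]], force=25)

```text
time: 10.9
tool_pos: [478.8, -223.8, 115.0]
tcp_rot: [180.0, 0.0, 86.5]
ft_force: [-1.1, 0.4, 5.5]
finger_gap: 11.4
grip_force: 27.1
```

Call:
servo_tool(fingers=[0,0,0,0], linear=[[0,0.001,0],[0,0.0015,0],[0,0.0015,0],[0,0.0015,0]], rotation=[[0,0,0],[0,0,0],[0,0,0],[0,0,0]])

```text
time: 11.3
tool_pos: [479.2, -223.8, 115.0]
tcp_rot: [-179.9, 0.0, 86.5]
ft_force: [-6.9, 1.8, 10.2]
finger_gap: 11.2
grip_force: 27.8
```

Call:
servo_tool(fingers=[0,0,0,0], linear=[[0,0.001,0],[0,0.0015,0],[0,0.0015,0],[0,0.0015,0]], rotation=[[0,0,0],[0,0,0],[0,0,0],[0,0,0]])

```text
time: 11.7
tool_pos: [479.9, -223.9, 115.1]
tcp_rot: [-179.8, 0.0, 86.5]
ft_force: [-11.6, 1.2, 13.3]
finger_gap: 11.1
grip_force: 28.5
```

Call:
servo_tool(fingers=[0.03,0.03,0.03,0.03,0.03], linear=[[0,0,0],[0,0,0],[0,0,0],[0,0,0],[0,0,0]], rotation=[[0,0,0],[0,0,0],[0,0,0],[0,0,0],[0,0,0]])

```text
time: 12.2
tool_pos: [481.4, -223.7, 114.3]
tcp_rot: [-180.0, -0.0, 86.5]
ft_force: [-0.1, -0.3, 0.5]
finger_gap: 29.8
grip_force: 0.0
```

```bash
cat >> h.py <<'E'
def blockchk(w,col,o,zt=58,save=None):
    """flange edges in nest frame by scanning colour mask: back edge and corner line"""
    R=Rz(-3.45)[:2,:2];m=cmask(w,col)
    for yy in (-8,-14,-20,-26):   # back edge of flange at z=58
        P=np.array([[*(np.array(o)+R@[x,yy]),zt] for x in np.arange(-12,12,.2)]);uv=proj(w,P)
        v=cv2.remap(m,uv[None,:,0].astype(np.float32),uv[None,:,1].astype(np.float32),cv2.INTER_LINEAR)[0]
        g=cv2.remap(w['frame'],uv[None,:,0].astype(np.float32),uv[None,:,1].astype(np.float32),cv2.INTER_LINEAR)[0].mean(1)
        k=np.where(v>128)[0]; dk=np.where(g[k[-1]+3:]<150)[0] if len(k) else []
        print(yy,'flange end',round(np.arange(-12,12,.2)[k[-1]],1) if len(k) else None,'face shadow from',[round(np.arange(-12,12,.2)[k[-1]+3+dk[j]],1) for j in (0,-1)] if len(dk) else None)
E
python3 - <<'E'
from h import *
w=r.snapshot('wrist');s=st();np.savez('w6.npz',**w)
for q in (dict(np.load('w5.npz')),w): blockchk(q,'blue',[520.7,-201.3])
g=w['frame'][215,335:375].astype(int).mean(1);print(g.round().tolist())
E
```

```text
t 12.25 pos [ 481.4 -223.7  114.3] rot [-179.99   -0.     86.51] F [ 0.2  0.  -0.5] gap 30.0 q [-30.5   3.1 104.6  -0.   72.4 -27. ]
-8 flange end -3.6 face shadow from [np.float64(-1.0), np.float64(11.8)]
-14 flange end -3.8 face shadow from [np.float64(-1.0), np.float64(11.8)]
-20 flange end -4.0 face shadow from [np.float64(-1.0), np.float64(11.8)]
-26 flange end -3.8 face shadow from [np.float64(-1.0), np.float64(11.8)]
-8 flange end -0.4 face shadow from [np.float64(0.2), np.float64(11.8)]
-14 flange end -0.8 face shadow from [np.float64(-0.2), np.float64(11.8)]
-20 flange end -0.4 face shadow from [np.float64(0.2), np.float64(11.8)]
-26 flange end -0.8 face shadow from [np.float64(-0.2), np.float64(11.8)]
[141.0, 141.0, 143.0, 142.0, 142.0, 142.0, 141.0, 142.0, 142.0, 136.0, 123.0, 119.0, 117.0, 140.0, 185.0, 205.0, 213.0, 214.0, 213.0, 213.0, 211.0, 212.0, 213.0, 215.0, 214.0, 197.0, 187.0, 208.0, 204.0, 140.0, 83.0, 79.0, 79.0, 78.0, 78.0, 79.0, 80.0, 80.0, 80.0, 80.0]
```

The back edge is now flush. A final y push, then release and rise.

Call:
servo_tool(fingers=[0.0,0.0,0.0,0.0,0.0,0.0,0.0,0.0,0.0], linear=[[0,0,0],[0,0,0],[0,0,0],[0,0,0],[0.0007,0,0],[0.0015,0,0],[0.002,0,0],[0.002,0,0],[0.002,0,0]], rotation=[[0,0,0],[0,0,0],[0,0,0],[0,0,0],[0,0,0],[0,0,0],[0,0,0],[0,0,0],[0,0,0]])

```text
time: 13.15
tool_pos: [480.6, -223.0, 114.4]
tcp_rot: [-179.9, 0.1, 86.5]
ft_force: [-5.7, -5.3, 0.9]
finger_gap: 11.8
grip_force: 29.9
```

Call:
servo_tool(fingers=[0.03,0.03,0.03,0.03], linear=[[0,0,0],[0,0,0],[0,0,0],[0,0,0]], rotation=[[0,0,0],[0,0,0],[0,0,0],[0,0,0]])

```text
time: 13.55
tool_pos: [481.7, -221.6, 114.6]
tcp_rot: [180.0, -0.0, 86.5]
ft_force: [0.5, 0.2, 0.5]
finger_gap: 30.1
grip_force: 0.0
```

```bash
python3 - <<'E'
from h import *
w=r.snapshot('wrist');s=st();np.savez('w6.npz',**w);blockchk(w,'blue',[520.7,-201.3])
json.dump([481.6,-221.8,114.5,86.508],open('cmd.json','w'))
plan([481.6,-221.8,200,86.5],)
plan([446.2+5,-276.8,200,176.5],[446.2,-276.8,135,176.5])
E
```

```text
t 13.6 pos [ 481.7 -221.6  114.5] rot [179.99  -0.    86.52] F [ 0.7  0.1 -0. ] gap 29.9 q [-30.3   2.9 104.7   0.   72.4 -26.8]
-8 flange end -0.6 face shadow from [np.float64(-0.0), np.float64(11.8)]
-14 flange end -0.4 face shadow from [np.float64(0.2), np.float64(11.8)]
-20 flange end -0.6 face shadow from [np.float64(-0.0), np.float64(11.8)]
-26 flange end -0.2 face shadow from [np.float64(0.4), np.float64(11.8)]
lin [0.0, 0.0, -0.0855] rz 0.0 rows>= 2
lin [-0.0567, -0.027, 0.0] rz -90.0 rows>= 11
lin [-0.0571, -0.032, 0.065] rz -90.0 rows>= 11
```

The blue block is seated. Now its stud: rise, swing to yaw 176.5 above it, then pinch.

```bash
python3 - <<'E'
from h import *
json.dump([481.6,-221.8,114.5,86.508],open('cmd.json','w'))
plan([449,-275.2,180,159])
plan([449,-275.2,140,176.5]);plan([449,-275.2,114,176.5])
E
```

```text
lin [-0.0553, -0.0293, -0.0655] rz -72.5 rows>= 9
lin [-0.0, 0.0, 0.04] rz -17.5 rows>= 3
lin [-0.0, 0.0, 0.026] rz 0.0 rows>= 1
```

Call:
servo_tool(fingers=[0.03,0.03,0.03,0.03,0.03,0.03,0.03,0.03,0.03,0.03], linear=[[0,0,-0.035],[0,0,-0.0655],[-0.012,-0.006,-0.0655],[-0.024,-0.012,-0.0655],[-0.036,-0.018,-0.0655],[-0.048,-0.024,-0.0655],[-0.0553,-0.0293,-0.0655],[-0.0553,-0.0293,-0.0655],[-0.0553,-0.0293,-0.0655],[-0.0553,-0.0293,-0.0655]], rotation=[[0,0,0],[0,0,-8.5],[0,0,-17],[0,0,-25.5],[0,0,-34],[0,0,-42.5],[0,0,-51],[0,0,-59.5],[0,0,-68],[0,0,-72.5]])

```text
time: 14.6
tool_pos: [448.9, -275.2, 180.0]
tcp_rot: [180.0, 0.0, 159.3]
ft_force: [-0.6, 0.6, -0.3]
finger_gap: 30.0
grip_force: 0.0
```

Call:
servo_tool(fingers=[0.03,0.03,0.03,0.03,0.03], linear=[[0,0,0.01],[0,0,0.025],[0,0,0.04],[0,0,0.04],[0,0,0.04]], rotation=[[0,0,-8],[0,0,-16],[0,0,-17.5],[0,0,-17.5],[0,0,-17.5]])

```text
time: 15.1
tool_pos: [448.7, -274.9, 139.6]
tcp_rot: [180.0, -0.1, 176.3]
ft_force: [0.7, -0.0, 1.7]
finger_gap: 30.1
grip_force: 0.0
```

```bash
python3 - <<'E'
from h import *
w=r.snapshot('wrist');s=st();cv2.imwrite('pics/w7.png',w['frame'][:,:,::-1])
E
```

```text
t 15.15 pos [ 449.1 -275.3  140.3] rot [-1.8000e+02  1.0000e-02  1.7636e+02] F [ 0.4 -1.   0.8] gap 29.8 q [ -37.1    0.8  104.1    0.    75.2 -123.4]
```

View pics/w7.png

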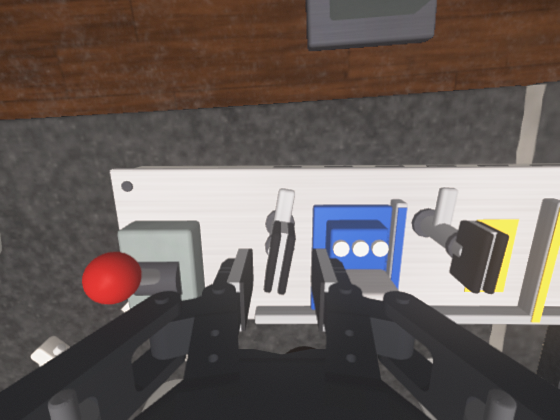

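The blue stud wing (280,258) is centred between the fingers. Descend and pinch.

Call:
servo_tool(fingers=[0.03,0.03,0.03,0.0,0.0,0.0,0.0,0.0], linear=[[0,0,0.012],[0,0,0.026],[0,0,0.026],[0,0,0.026],[0,0,0.026],[0,0,0.026],[0,0,0.026],[0,0,0.026]], rotation=[[0,0,0],[0,0,0],[0,0,0],[0,0,0],[0,0,0],[0,0,0],[0,0,0],[0,0,0]], force=40)

```text
time: 15.95
tool_pos: [448.5, -275.7, 113.5]
tcp_rot: [-180.0, -0.0, 176.5]
ft_force: [0.5, -5.4, -8.8]
finger_gap: 12.1
grip_force: 38.8
```

Call:
servo_tool(fingers=[0,0,0,0,0], linear=[[0,0,0.003],[0,0,0.006],[0,0,0.009],[0,0,0.011],[0,0,0.011]], rotation=[[0,0,0],[0,0,0],[0,0,0],[0,0,0],[0,0,0]])

```text
time: 16.45
tool_pos: [449.0, -275.8, 103.9]
tcp_rot: [-179.9, 0.0, 176.5]
ft_force: [-4.1, -2.2, 6.6]
finger_gap: 12.0
grip_force: 39.7
```

Call:
servo_tool(fingers=[0,0,0,0,0,0,0,0,0,0], linear=[[0,0,0.001],[0,0,0.0015],[0,0,0.0015],[0,0,0.0015],[0,0,0.0015],[0,0,0.0015],[0,0,0.0015],[0,0,0.0015],[0,0,0.0015],[0,0,0.0015]], rotation=[[0,0,0],[0,0,5],[0,0,10],[0,0,15],[0,0,20],[0,0,25],[0,0,30],[0,0,35],[0,0,40],[0,0,45]])

```text
time: 17.45
tool_pos: [449.4, -276.4, 103.1]
tcp_rot: [-180.0, 0.2, 131.3]
ft_force: [-5.5, -3.4, 7.5]
finger_gap: 11.9
grip_force: 39.3
```

Call:
servo_tool(fingers=[0,0,0,0,0,0,0,0,0,0], linear=[[0,0,0],[0,0,0],[0,0,0],[0,0,0],[0,0,0],[0,0,0],[0,0,0],[0,0,0],[0,0,0],[0,0,0]], rotation=[[0,0,5],[0,0,10],[0,0,15],[0,0,20],[0,0,25],[0,0,30],[0,0,35],[0,0,40],[0,0,45],[0,0,45]])

```text
time: 18.45
tool_pos: [449.1, -276.5, 103.3]
tcp_rot: [179.9, 0.1, 86.3]
ft_force: [-7.2, -3.2, 8.7]
finger_gap: 11.6
grip_force: 40.2
```

```bash
python3 - <<'E'
from h import *
s=st();print(s['wrist_torque'].round(2),s['grip_force'])
E
```

```text
t 18.45 pos [ 449.1 -276.5  103.3] rot [1.7995e+02 1.4000e-01 8.6310e+01] F [-7.2 -3.2  8.7] gap 11.6 q [-3.710e+01  3.200e+00  1.057e+02 -1.000e-01  7.100e+01 -3.340e+01]
[-0.72  1.24 -0.08] 40.22671960294247
```

Call:
servo_tool(fingers=[0,0,0,0,0], linear=[[0,0,-0.003],[0,0,-0.006],[0,0,-0.0085],[0,0,-0.0085],[0,0,-0.0085]], rotation=[[0,0,0],[0,0,0],[0,0,0],[0,0,0],[0,0,0]])

```text
time: 18.95
tool_pos: [449.0, -276.3, 111.0]
tcp_rot: [180.0, 0.1, 86.5]
ft_force: [-4.9, -5.5, 3.7]
finger_gap: 11.3
grip_force: 39.3
```

Call:
servo_tool(fingers=[0.03,0.03,0.03,0.03,0.03,0.03,0.03,0.03,0.03], linear=[[0,0,0],[0,0,0],[0,0,0],[0,0,0],[0,0,-0.015],[0,0,-0.045],[0,0,-0.09],[0,0,-0.09],[0,0,-0.09]], rotation=[[0,0,0],[0,0,0],[0,0,0],[0,0,0],[0,0,0],[0,0,0],[0,0,0],[0,0,0],[0,0,0]])

```text
time: 19.85
tool_pos: [450.1, -275.9, 202.8]
tcp_rot: [179.8, 0.1, 86.5]
ft_force: [0.3, -0.1, -1.2]
finger_gap: 30.0
grip_force: 0.0
```

```bash
python3 - <<'E'
from h import *
s=st();json.dump([449,-275.2,114-11-1.5+8.5+90,86.508],open('cmd.json','w'));print(cur())
plan([420,-20,220,87]);plan([410,170,220,87])
E
```

```text
t 19.85 pos [ 450.1 -275.9  202.8] rot [1.7978e+02 1.4000e-01 8.6510e+01] F [ 0.3 -0.1 -1.2] gap 30.0 q [-37.1  -2.4 100.4   0.   81.7 -33.6]
[449, -275.2, 200.0, 86.508]
lin [0.253, -0.0445, -0.02] rz -0.5 rows>= 6
lin [0.1892, -0.0199, 0.0] rz 0.0 rows>= 4
```

Call:
servo_tool(fingers=[0.04,0.04,0.04,0.04,0.04,0.04,0.04], linear=[[0.04,-0.007,-0.01],[0.08,-0.014,-0.02],[0.125,-0.022,-0.02],[0.17,-0.03,-0.02],[0.215,-0.038,-0.02],[0.253,-0.0445,-0.02],[0.253,-0.0445,-0.02]], rotation=[[0,0,-0.5],[0,0,-0.5],[0,0,-0.5],[0,0,-0.5],[0,0,-0.5],[0,0,-0.5],[0,0,-0.5]])

```text
time: 20.55
tool_pos: [418.6, -15.9, 218.9]
tcp_rot: [-179.9, -0.1, 87.3]
ft_force: [-0.3, -0.6, -0.3]
finger_gap: 40.1
grip_force: 0.0
```

Call:
servo_tool(fingers=[0.04,0.04,0.04,0.04,0.04,0.04,0.04], linear=[[0.04,-0.004,0],[0.08,-0.008,0],[0.12,-0.012,0],[0.16,-0.016,0],[0.1892,-0.0199,0],[0.1892,-0.0199,0],[0.1892,-0.0199,0]], rotation=[[0,0,0],[0,0,0],[0,0,0],[0,0,0],[0,0,0],[0,0,0],[0,0,0]])

```text
time: 21.25
tool_pos: [409.5, 169.8, 219.1]
tcp_rot: [-179.9, 0.1, 87.1]
ft_force: [0.7, -0.9, 0.1]
finger_gap: 39.8
grip_force: 0.0
```

```bash
cat > look.py <<'E'
from h import *
w=r.snapshot('wrist');st();print(cur())
for c in ('red','yellow','blue'):
    for b in blobs(cmask(w,c),300):
        p=toplane(w,b[:,0,:].astype(float),8).astype(np.float32);print(c,cv2.boundingRect(b),cv2.minAreaRect(p))
E
python3 look.py
```

```text
t 21.3 pos [409.7 169.3 219.2] rot [-1.7992e+02  6.0000e-02  8.7020e+01] F [ 0.4 -0.8  0.5] gap 40.2 q [ 15.8 -16.6 111.3  -0.   85.4  18.8]
[409.9953521212804, 170.02151577852996, 220.0, 87.008]
red (225, 0, 95, 53) ((404.81402587890625, 340.80389404296875), (46.169254302978516, 84.90132141113281), 73.95860290527344)
yellow (266, 81, 82, 62) ((437.4510498046875, 249.68362426757812), (84.73895263671875, 56.82453155517578), 0.950632631778717)
```

Yellow unmoved. Grasp it (x +2 mm for the observed camera bias, grip 3 mm higher).

```bash
python3 - <<'E'
from h import *
plan([439.3,249.6,110,90.9]);plan([439.3,249.6,63,90.9])
E
```

```text
lin [0.081, 0.0251, 0.11] rz -3.9 rows>= 3
lin [-0.0, 0.0, 0.047] rz 0.0 rows>= 1
```

Call:
servo_tool(fingers=[0.04,0.04,0.04,0.04,0.04,0.04], linear=[[0.02,0.006,0.0275],[0.04,0.0125,0.055],[0.06,0.019,0.0825],[0.081,0.0251,0.11],[0.081,0.0251,0.11],[0.081,0.0251,0.11]], rotation=[[0,0,-1],[0,0,-2],[0,0,-3],[0,0,-3.9],[0,0,-3.9],[0,0,-3.9]])

```text
time: 21.9
tool_pos: [438.9, 248.2, 109.1]
tcp_rot: [-179.9, 0.1, 90.8]
ft_force: [0.9, -0.2, 1.0]
finger_gap: 40.2
grip_force: 0.0
```

Call:
servo_tool(fingers=[0.04,0.04,0.04,0.04,0.0,0.0,0.0,0.0,0.0,0.0], linear=[[0,0,0.0157],[0,0,0.0313],[0,0,0.047],[0,0,0.047],[0,0,0.047],[0,0,0.047],[0,0,0.047],[0,0,0.047],[0,0,0.047],[0,0,0.047]], rotation=[[0,0,0],[0,0,0],[0,0,0],[0,0,0],[0,0,0],[0,0,0],[0,0,0],[0,0,0],[0,0,0],[0,0,0]], force=40)

```text
time: 22.9
tool_pos: [440.5, 249.7, 64.9]
tcp_rot: [179.9, -0.0, 90.9]
ft_force: [-1.1, -3.3, 7.0]
finger_gap: 11.2
grip_force: 42.5
```

Call:
servo_tool(fingers=[0,0,0,0,0,0,0], linear=[[0,0,-0.01],[0,0,-0.035],[0,0,-0.065],[0,0,-0.1],[0,0,-0.13],[0,0,-0.147],[0,0,-0.147]], rotation=[[0,0,0],[0,0,0],[0,0,0],[0,0,0],[0,0,0],[0,0,0],[0,0,0]])

```text
time: 23.6
tool_pos: [440.8, 250.5, 213.9]
tcp_rot: [179.7, -0.1, 90.9]
ft_force: [0.0, 0.2, -2.5]
finger_gap: 10.8
grip_force: 41.1
```

```bash
python3 - <<'E'
from h import *
json.dump([439.3,249.6,210,90.9],open('cmd.json','w'))
plan([482.5,-121,205,86.5]);plan([482.5,-121,115,86.5])
E
```

```text
lin [-0.3712, 0.0374, 0.005] rz 4.4 rows>= 8
lin [-0.0, -0.0, 0.09] rz -0.0 rows>= 2
```

Call:
servo_tool(fingers=[0,0,0,0,0,0,0,0,0,0], linear=[[-0.02,0.002,0],[-0.055,0.0055,0],[-0.1,0.01,0.001],[-0.15,0.015,0.002],[-0.2,0.02,0.003],[-0.25,0.025,0.004],[-0.295,0.03,0.005],[-0.335,0.034,0.005],[-0.36,0.036,0.005],[-0.3712,0.0374,0.005]], rotation=[[0,0,0],[0,0,0.5],[0,0,1],[0,0,1.5],[0,0,2],[0,0,2.5],[0,0,3],[0,0,3.5],[0,0,4],[0,0,4.4]])

```text
time: 24.6
tool_pos: [481.5, -123.0, 203.4]
tcp_rot: [-179.9, -0.0, 86.3]
ft_force: [0.0, 0.5, -3.2]
finger_gap: 10.9
grip_force: 41.0
```

Call:
servo_tool(fingers=[0,0,0,0,0,0,0,0,0], linear=[[0,0,0],[0,0,0],[0,0,0.015],[0,0,0.04],[0,0,0.065],[0,0,0.08],[0,0,0.087],[0,0,0.09],[0,0,0.09]], rotation=[[0,0,0],[0,0,0],[0,0,0],[0,0,0],[0,0,0],[0,0,0],[0,0,0],[0,0,0],[0,0,0]])

```text
time: 25.5
tool_pos: [482.9, -120.6, 115.5]
tcp_rot: [180.0, 0.0, 86.5]
ft_force: [0.1, 0.3, -2.0]
finger_gap: 11.2
grip_force: 41.0
```

Call:
servo_tool(fingers=[0,0,0,0,0], linear=[[0,0,0.001],[0,0,0.002],[0,0,0.002],[0.0,0,0.002],[0.0,0,0.002]], rotation=[[0,0,0],[0,0,0],[0,0,0],[0,0,0],[0,0,0]])

```text
time: 26.0
tool_pos: [483.3, -121.1, 114.9]
tcp_rot: [179.9, 0.0, 86.5]
ft_force: [-5.1, 2.4, 8.7]
finger_gap: 11.2
grip_force: 42.6
```

```bash
python3 - <<'E'
from h import *
json.dump([482.5,-121,113,86.508],open('cmd.json','w'))
w=r.snapshot('wrist');s=st();blockchk(w,'yellow',[528,-93.4])
E
```

```text
t 26.05 pos [ 483.3 -121.1  114.9] rot [1.7989e+02 2.0000e-02 8.6510e+01] F [-5.1  2.9  8.5] gap 11.1 q [-20.   -2.1 109.8   0.   72.3 -16.5]
-8 flange end -3.8 face shadow from [np.float64(-1.8), np.float64(11.8)]
-14 flange end -4.0 face shadow from [np.float64(-1.8), np.float64(11.8)]
-20 flange end -4.2 face shadow from [np.float64(-1.8), np.float64(11.8)]
-26 flange end -4.0 face shadow from [np.float64(-1.8), np.float64(11.8)]
```

Call:
servo_tool(fingers=[0,0,0,0,0,0,0,0], linear=[[0.001,0,-0.0007],[0.002,0,-0.0007],[0.003,0,-0.0007],[0.004,0,-0.0007],[0.005,0,-0.0007],[0.0055,0,-0.0007],[0.0055,0,-0.0007],[0.0055,0,-0.0007]], rotation=[[0,0,0],[0,0,0],[0,0,0],[0,0,0],[0,0,0],[0,0,0],[0,0,0],[0,0,0]])

```text
time: 26.85
tool_pos: [483.8, -117.8, 115.2]
tcp_rot: [179.8, 0.3, 86.5]
ft_force: [-1.1, -11.9, 6.5]
finger_gap: 11.0
grip_force: 42.3
```

Call:
servo_tool(fingers=[0,0,0,0,0,0,0,0], linear=[[0,0.001,0],[0,0.002,0],[0,0.003,0],[0,0.004,0],[0,0.005,0],[0,0.0055,0],[0,0.0055,0],[0,0.0055,0]], rotation=[[0,0,0],[0,0,0],[0,0,0],[0,0,0],[0,0,0],[0,0,0],[0,0,0],[0,0,0]])

```text
time: 27.65
tool_pos: [486.6, -118.3, 115.2]
tcp_rot: [-179.8, 0.3, 86.5]
ft_force: [-19.7, -11.4, 21.3]
finger_gap: 11.2
grip_force: 44.4
```

```bash
python3 - <<'E'
from h import *
w=r.snapshot('wrist');s=st();blockchk(w,'yellow',[528,-93.4])
E
```

```text
t 27.7 pos [ 486.6 -118.3  115.2] rot [-179.79    0.26   86.48] F [-19.4 -12.9  21.7] gap 10.9 q [-19.3  -1.5 109.1  -0.3  72.5 -15.7]
-8 flange end -1.4 face shadow from [np.float64(-0.8), np.float64(11.8)]
-14 flange end -1.0 face shadow from [np.float64(-0.4), np.float64(11.8)]
-20 flange end -1.4 face shadow from [np.float64(-0.8), np.float64(11.8)]
-26 flange end -1.0 face shadow from [np.float64(-0.4), np.float64(11.8)]
```

Call:
servo_tool(fingers=[0.03,0.03,0.03,0.03,0.03], linear=[[0,0,0],[0,0,0],[0,0,0],[0,0,0],[0,0,0]], rotation=[[0,0,0],[0,0,0],[0,0,0],[0,0,0],[0,0,0]])

```text
time: 28.2
tool_pos: [488.3, -115.5, 113.5]
tcp_rot: [-180.0, -0.0, 86.5]
ft_force: [0.2, 0.9, 0.1]
finger_gap: 30.1
grip_force: 0.0
```

```bash
python3 - <<'E'
from h import *
w=r.snapshot('wrist');s=st();np.savez('w8.npz',**w);blockchk(w,'yellow',[528,-93.4])
im=cv2.resize(w['frame'][160:320,180:400],None,fx=3,fy=3,interpolation=cv2.INTER_CUBIC);cv2.imwrite('pics/w8.png',im[:,:,::-1])
E
```

```text
t 28.25 pos [ 488.3 -115.5  113.5] rot [-1.7999e+02 -1.0000e-02  8.6520e+01] F [-0.9 -0.1  0.1] gap 30.2 q [-19.2  -1.4 109.2   0.   72.2 -15.7]
-8 flange end -1.0 face shadow from [np.float64(-0.4), np.float64(11.8)]
-14 flange end -1.4 face shadow from [np.float64(-0.8), np.float64(11.8)]
-20 flange end -1.0 face shadow from [np.float64(-0.4), np.float64(11.8)]
-26 flange end -1.2 face shadow from [np.float64(-0.6), np.float64(11.8)]
```

View pics/w8.png

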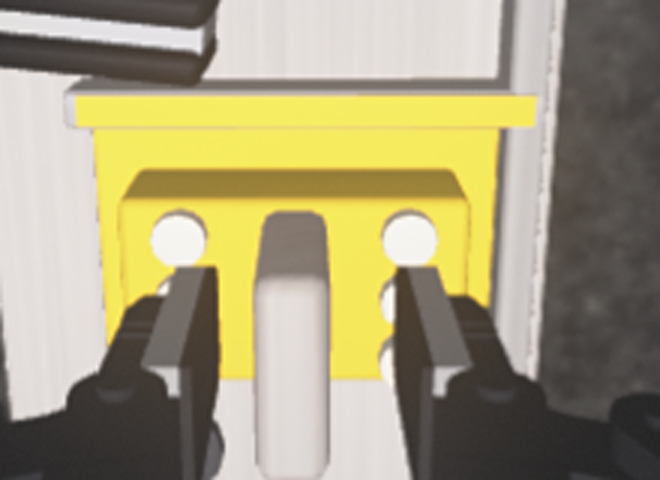

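Yellow is flush on both faces: the flange edge meets the back face at crop x≈497, with no gap at the left fence. Now the yellow stud.

```bash
python3 - <<'E'
from h import *
json.dump([488.3,-115.8,113.7,86.508],open('cmd.json','w'))
plan([455.6,-168.2,180,159]);plan([455.6,-168.2,114,176.5])
E
```

```text
lin [-0.0543, -0.0294, -0.0663] rz -72.5 rows>= 9
lin [0.0, -0.0, 0.066] rz -17.5 rows>= 3
```

Call:
servo_tool(fingers=[0.03,0.03,0.03,0.03,0.03,0.03,0.03,0.03,0.03,0.03], linear=[[0,0,-0.035],[0,0,-0.0663],[-0.012,-0.006,-0.0663],[-0.024,-0.012,-0.0663],[-0.036,-0.018,-0.0663],[-0.048,-0.024,-0.0663],[-0.0543,-0.0294,-0.0663],[-0.0543,-0.0294,-0.0663],[-0.0543,-0.0294,-0.0663],[-0.0543,-0.0294,-0.0663]], rotation=[[0,0,0],[0,0,-8.5],[0,0,-17],[0,0,-25.5],[0,0,-34],[0,0,-42.5],[0,0,-51],[0,0,-59.5],[0,0,-68],[0,0,-72.5]])

```text
time: 29.25
tool_pos: [455.6, -168.2, 179.9]
tcp_rot: [180.0, -0.0, 159.3]
ft_force: [-0.8, 0.6, 0.6]
finger_gap: 29.8
grip_force: 0.0
```

Call:
servo_tool(fingers=[0.03,0.03,0.03,0.03,0.03], linear=[[0,0,0.01],[0,0,0.025],[0,0,0.04],[0,0,0.04],[0,0,0.04]], rotation=[[0,0,-8],[0,0,-16],[0,0,-17.5],[0,0,-17.5],[0,0,-17.5]])

```text
time: 29.75
tool_pos: [455.3, -168.0, 139.6]
tcp_rot: [180.0, -0.1, 176.3]
ft_force: [-0.6, -0.3, -0.7]
finger_gap: 30.0
grip_force: 0.0
```

```bash
python3 - <<'E'
from h import *
w=r.snapshot('wrist');s=st();cv2.imwrite('pics/w9.png',w['frame'][:,:,::-1])
E
```

```text
t 29.8 pos [ 455.8 -168.2  140.3] rot [-180.      0.    176.36] F [-0.7  0.2 -1.1] gap 29.6 q [ -26.3   -5.7  110.3    0.    75.4 -112.7]
```

View pics/w9.png

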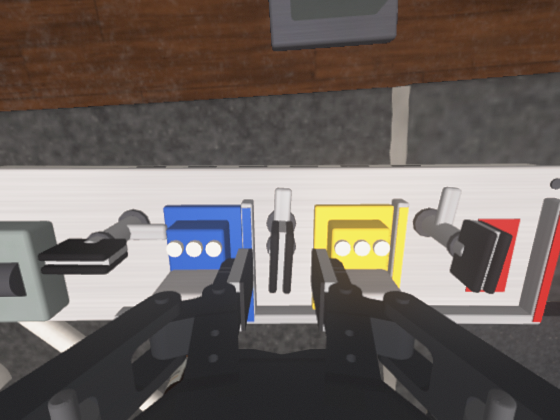

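The blue stud is locked, its wing along y at (84,257) and its dog over the flange. The yellow wing (280,258) is centred between the fingers. Pinch, press and turn.

Call:
servo_tool(fingers=[0.03,0.03,0.03,0.0,0.0,0.0,0.0,0.0], linear=[[0,0,0.012],[0,0,0.026],[0,0,0.026],[0,0,0.026],[0,0,0.026],[0,0,0.026],[0,0,0.026],[0,0,0.026]], rotation=[[0,0,0],[0,0,0],[0,0,0],[0,0,0],[0,0,0],[0,0,0],[0,0,0],[0,0,0]], force=40)

```text
time: 30.6
tool_pos: [455.2, -168.2, 113.6]
tcp_rot: [-180.0, -0.0, 176.5]
ft_force: [-2.0, -2.6, -6.6]
finger_gap: 11.6
grip_force: 38.8
```

Call:
servo_tool(fingers=[0,0,0,0,0,0], linear=[[0,0,0.003],[0,0,0.006],[0,0,0.009],[0,0,0.011],[0,0,0.0125],[0,0,0.0125]], rotation=[[0,0,0],[0,0,0],[0,0,0],[0,0,0],[0,0,0],[0,0,0]])

```text
time: 31.2
tool_pos: [456.0, -168.5, 103.3]
tcp_rot: [-180.0, 0.0, 176.5]
ft_force: [-8.2, 1.8, 11.5]
finger_gap: 12.3
grip_force: 39.7
```

Call:
servo_tool(fingers=[0,0,0,0,0,0,0,0,0], linear=[[0,0,0],[0,0,0],[0,0,0],[0,0,0],[0,0,0],[0,0,0],[0,0,0],[0,0,0],[0,0,0]], rotation=[[0,0,5],[0,0,10],[0,0,15],[0,0,20],[0,0,25],[0,0,30],[0,0,35],[0,0,40],[0,0,45]])

```text
time: 32.1
tool_pos: [456.0, -168.7, 103.3]
tcp_rot: [-180.0, 0.1, 131.3]
ft_force: [-9.3, -0.0, 12.0]
finger_gap: 11.7
grip_force: 39.1
```

Call:
servo_tool(fingers=[0,0,0,0,0,0,0,0,0,0], linear=[[0,0,0],[0,0,0],[0,0,0],[0,0,0],[0,0,0],[0,0,0],[0,0,0],[0,0,0],[0,0,0],[0,0,0]], rotation=[[0,0,5],[0,0,10],[0,0,15],[0,0,20],[0,0,25],[0,0,30],[0,0,35],[0,0,40],[0,0,45],[0,0,45]])

```text
time: 33.1
tool_pos: [455.8, -168.8, 103.3]
tcp_rot: [180.0, 0.1, 86.3]
ft_force: [-9.7, -0.0, 12.9]
finger_gap: 11.7
grip_force: 40.1
```

Call:
servo_tool(fingers=[0,0,0,0,0], linear=[[0,0,-0.003],[0,0,-0.006],[0,0,-0.0085],[0,0,-0.0085],[0,0,-0.0085]], rotation=[[0,0,0],[0,0,0],[0,0,0],[0,0,0],[0,0,0]])

```text
time: 33.6
tool_pos: [455.6, -168.5, 110.8]
tcp_rot: [-180.0, 0.0, 86.5]
ft_force: [-6.8, -1.2, 4.6]
finger_gap: 11.7
grip_force: 39.3
```

Call:
servo_tool(fingers=[0.03,0.03,0.03,0.03,0.03,0.03,0.03,0.03,0.03], linear=[[0,0,0],[0,0,0],[0,0,0],[0,0,0],[0,0,-0.015],[0,0,-0.045],[0,0,-0.09],[0,0,-0.09],[0,0,-0.09]], rotation=[[0,0,0],[0,0,0],[0,0,0],[0,0,0],[0,0,0],[0,0,0],[0,0,0],[0,0,0],[0,0,0]])

```text
time: 34.5
tool_pos: [456.8, -168.6, 201.6]
tcp_rot: [179.8, 0.1, 86.5]
ft_force: [-1.0, 0.2, -0.7]
finger_gap: 30.2
grip_force: 0.0
```

```bash
python3 - <<'E'
from h import *
s=st();json.dump([455.6,-168.2,114-12.5+8.5+90,86.508],open('cmd.json','w'));print(cur())
plan([400,260,220,87])
E
```

```text
t 34.5 pos [ 456.8 -168.6  201.6] rot [1.798e+02 8.000e-02 8.652e+01] F [-1.   0.2 -0.7] gap 30.2 q [-26.3  -8.9 106.6   0.   82.1 -22.8]
[455.6, -168.2, 200.0, 86.508]
lin [0.424, -0.0816, -0.02] rz -0.5 rows>= 9
```

Call:
servo_tool(fingers=[0.04,0.04,0.04,0.04,0.04,0.04,0.04,0.04,0.04,0.04], linear=[[0.03,-0.006,-0.01],[0.075,-0.0145,-0.02],[0.12,-0.023,-0.02],[0.165,-0.032,-0.02],[0.21,-0.04,-0.02],[0.255,-0.049,-0.02],[0.3,-0.058,-0.02],[0.345,-0.066,-0.02],[0.39,-0.075,-0.02],[0.424,-0.0816,-0.02]], rotation=[[0,0,-0.5],[0,0,-0.5],[0,0,-0.5],[0,0,-0.5],[0,0,-0.5],[0,0,-0.5],[0,0,-0.5],[0,0,-0.5],[0,0,-0.5],[0,0,-0.5]])

```text
time: 35.5
tool_pos: [398.4, 262.2, 218.2]
tcp_rot: [-179.9, 0.0, 87.1]
ft_force: [-0.2, 0.2, 0.6]
finger_gap: 39.9
grip_force: 0.0
```

Call:
servo_tool(fingers=[0.04,0.04,0.04], linear=[[0,0,0],[0,0,0],[0,0,0]], rotation=[[0,0,0],[0,0,0],[0,0,0]])

```text
time: 35.8
tool_pos: [399.7, 259.1, 218.9]
tcp_rot: [-179.9, 0.1, 87.0]
ft_force: [-1.0, -0.2, 0.2]
finger_gap: 40.1
grip_force: 0.0
```

```bash
python3 look.py
```

```text
t 35.85 pos [400.  258.9 219.2] rot [-1.7994e+02  5.0000e-02  8.6940e+01] F [-0.2 -0.5  0.2] gap 39.9 q [ 26.8 -11.  106.6  -0.   84.5  29.8]
[399.97699505089054, 259.982953094155, 220.0, 87.008]
red (243, 69, 89, 74) ((406.7304992675781, 346.32244873046875), (56.28973388671875, 84.25669860839844), 73.40204620361328)
```

Red unmoved. Grasp.

```bash
python3 - <<'E'
from h import *
plan([408.7,346.3,110,73.4]);plan([408.7,346.3,63,73.4])
json.dump([408.7,346.3,210,73.408],open('cmd.json','w'))
plan([440,120,205,80]);json.dump([408.7,346.3,210,73.408],open('cmd.json','w'));plan([489.2,-13.2,205,86.5]);plan([489.2,-13.2,115,86.5])
E
```

```text
lin [0.0867, 0.0042, 0.11] rz 13.6 rows>= 3
lin [-0.0, 0.0, 0.047] rz 0.0 rows>= 1
lin [-0.2079, 0.0946, 0.005] rz -6.6 rows>= 5
lin [-0.3215, 0.1798, 0.005] rz -13.1 rows>= 8
lin [-0.0, -0.0, 0.09] rz 0.0 rows>= 2
```

Call:
servo_tool(fingers=[0.04,0.04,0.04,0.04,0.04,0.04], linear=[[0.022,0.001,0.0275],[0.044,0.002,0.055],[0.065,0.003,0.0825],[0.0867,0.0042,0.11],[0.0867,0.0042,0.11],[0.0867,0.0042,0.11]], rotation=[[0,0,4],[0,0,8],[0,0,11],[0,0,13.6],[0,0,13.6],[0,0,13.6]])

```text
time: 36.45
tool_pos: [408.6, 345.1, 109.2]
tcp_rot: [-179.9, 0.1, 73.4]
ft_force: [-0.0, 0.4, 1.0]
finger_gap: 40.2
grip_force: 0.0
```

Call:
servo_tool(fingers=[0.04,0.04,0.04,0.04,0.0,0.0,0.0,0.0,0.0,0.0], linear=[[0,0,0.0157],[0,0,0.0313],[0,0,0.047],[0,0,0.047],[0,0,0.047],[0,0,0.047],[0,0,0.047],[0,0,0.047],[0,0,0.047],[0,0,0.047]], rotation=[[0,0,0],[0,0,0],[0,0,0],[0,0,0],[0,0,0],[0,0,0],[0,0,0],[0,0,0],[0,0,0],[0,0,0]], force=40)

```text
time: 37.45
tool_pos: [409.5, 346.7, 64.3]
tcp_rot: [179.9, -0.1, 73.4]
ft_force: [-1.4, -2.6, 6.0]
finger_gap: 11.1
grip_force: 41.6
```

Call:
servo_tool(fingers=[0,0,0,0,0,0,0], linear=[[0,0,-0.01],[0,0,-0.035],[0,0,-0.065],[0,0,-0.1],[0,0,-0.13],[0,0,-0.147],[0,0,-0.147]], rotation=[[0,0,0],[0,0,0],[0,0,0],[0,0,0],[0,0,0],[0,0,0],[0,0,0]])

```text
time: 38.15
tool_pos: [410.2, 347.5, 213.9]
tcp_rot: [179.8, -0.3, 73.4]
ft_force: [0.4, 0.8, -2.1]
finger_gap: 11.0
grip_force: 40.4
```

Call:
servo_tool(fingers=[0,0,0,0,0,0,0,0,0,0], linear=[[-0.02,0.011,0],[-0.05,0.028,0],[-0.09,0.05,0.001],[-0.13,0.073,0.002],[-0.17,0.095,0.003],[-0.21,0.117,0.004],[-0.25,0.14,0.005],[-0.285,0.159,0.005],[-0.31,0.173,0.005],[-0.3215,0.1798,0.005]], rotation=[[0,0,-1],[0,0,-2],[0,0,-3.5],[0,0,-5],[0,0,-6.5],[0,0,-8],[0,0,-9.5],[0,0,-11],[0,0,-12.5],[0,0,-13.1]])

```text
time: 39.15
tool_pos: [488.6, -15.6, 203.3]
tcp_rot: [-179.9, 0.0, 86.4]
ft_force: [0.5, 0.8, -3.0]
finger_gap: 11.0
grip_force: 40.3
```

Call:
servo_tool(fingers=[0,0,0,0,0,0,0,0,0], linear=[[0,0,0],[0,0,0],[0,0,0.015],[0,0,0.04],[0,0,0.065],[0,0,0.08],[0,0,0.087],[0,0,0.09],[0,0,0.09]], rotation=[[0,0,0],[0,0,0],[0,0,0],[0,0,0],[0,0,0],[0,0,0],[0,0,0],[0,0,0],[0,0,0]])

```text
time: 40.05
tool_pos: [489.1, -12.3, 114.9]
tcp_rot: [-180.0, -0.0, 86.6]
ft_force: [0.7, 0.4, -2.1]
finger_gap: 11.0
grip_force: 40.3
```

```bash
python3 - <<'E'
from h import *
w=r.snapshot('wrist');s=st();blockchk(w,'red',[534.5,14.6])
E
```

```text
t 40.1 pos [489.3 -12.5 115. ] rot [179.98  -0.    86.56] F [-0.7  0.  -2.7] gap 10.8 q [ -7.5  -3.5 111.    0.   72.4  -4. ]
-8 flange end -4.6 face shadow from [np.float64(-1.6), np.float64(11.8)]
-14 flange end -4.8 face shadow from [np.float64(-1.6), np.float64(11.8)]
-20 flange end -5.2 face shadow from [np.float64(-1.6), np.float64(11.8)]
-26 flange end -4.8 face shadow from [np.float64(-1.6), np.float64(11.8)]
```

Call:
servo_tool(fingers=[0,0,0,0,0,0,0,0,0,0], linear=[[0,0,0.001],[0,0,0.0013],[0,0,0.0013],[0.001,0,0.0013],[0.002,0,0.0013],[0.003,0,0.0013],[0.004,0,0.0013],[0.005,0,0.0013],[0.0055,0,0.0013],[0.0055,0,0.0013]], rotation=[[0,0,0],[0,0,0],[0,0,0],[0,0,0],[0,0,0],[0,0,0],[0,0,0],[0,0,0],[0,0,0],[0,0,0]])

```text
time: 41.1
tool_pos: [490.3, -9.6, 114.6]
tcp_rot: [179.9, 0.2, 86.5]
ft_force: [-1.4, -11.8, 7.3]
finger_gap: 11.1
grip_force: 41.6
```

Call:
servo_tool(fingers=[0,0,0,0,0,0,0,0], linear=[[0,0.001,0],[0,0.002,0],[0,0.003,0],[0,0.004,0],[0,0.005,0],[0,0.0055,0],[0,0.0055,0],[0,0.0055,0]], rotation=[[0,0,0],[0,0,0],[0,0,0],[0,0,0],[0,0,0],[0,0,0],[0,0,0],[0,0,0]])

```text
time: 41.9
tool_pos: [493.0, -10.0, 114.6]
tcp_rot: [-179.7, 0.2, 86.5]
ft_force: [-20.4, -11.1, 23.6]
finger_gap: 11.1
grip_force: 43.9
```

```bash
python3 - <<'E'
from h import *
w=r.snapshot('wrist');s=st();blockchk(w,'red',[534.5,14.6])
E
```

```text
t 41.95 pos [493.  -10.  114.6] rot [-179.71    0.23   86.49] F [-20.  -12.3  23.1] gap 11.0 q [ -6.9  -2.6 110.2  -0.3  72.6  -3.4]
-8 flange end -1.0 face shadow from [np.float64(-0.4), np.float64(11.8)]
-14 flange end -1.4 face shadow from [np.float64(-0.8), np.float64(11.8)]
-20 flange end -1.6 face shadow from [np.float64(-1.0), np.float64(11.8)]
-26 flange end -1.2 face shadow from [np.float64(-0.6), np.float64(11.8)]
```

Same signature as yellow (flush). Release and do the red stud.

Call:
servo_tool(fingers=[0.03,0.03,0.03,0.03,0.03], linear=[[0,0,0],[0,0,0],[0,0,0],[0,0,0],[0,0,0]], rotation=[[0,0,0],[0,0,0],[0,0,0],[0,0,0],[0,0,0]])

```text
time: 42.45
tool_pos: [495.0, -7.7, 113.5]
tcp_rot: [-180.0, -0.0, 86.5]
ft_force: [0.1, -0.6, -0.2]
finger_gap: 30.0
grip_force: 0.0
```

```bash
python3 - <<'E'
from h import *
w=r.snapshot('wrist');s=st();blockchk(w,'red',[534.5,14.6])
json.dump([489.2+5.8,-13.2+5.2,113.7,86.508],open('cmd.json','w'));print(cur())
plan([462.1,-60.4,180,159]);plan([462.1,-60.4,114,176.5])
E
```

```text
t 42.5 pos [495.1  -7.8 113.5] rot [-1.7999e+02 -1.0000e-02  8.6520e+01] F [-0.4 -0.1  0.2] gap 30.0 q [ -6.8  -2.4 110.2   0.   72.2  -3.4]
-8 flange end -1.4 face shadow from [np.float64(-0.8), np.float64(11.8)]
-14 flange end -1.0 face shadow from [np.float64(-0.4), np.float64(11.8)]
-20 flange end -1.4 face shadow from [np.float64(-0.8), np.float64(11.8)]
-26 flange end -1.0 face shadow from [np.float64(-0.4), np.float64(11.8)]
[495.0, -7.999999999999999, 113.7, 86.508]
lin [-0.0543, -0.0296, -0.0663] rz -72.5 rows>= 9
lin [0.0, -0.0, 0.066] rz -17.5 rows>= 3
```

Call:
servo_tool(fingers=[0.03,0.03,0.03,0.03,0.03,0.03,0.03,0.03,0.03,0.03], linear=[[0,0,-0.035],[0,0,-0.0663],[-0.012,-0.006,-0.0663],[-0.024,-0.012,-0.0663],[-0.036,-0.018,-0.0663],[-0.048,-0.024,-0.0663],[-0.0543,-0.0296,-0.0663],[-0.0543,-0.0296,-0.0663],[-0.0543,-0.0296,-0.0663],[-0.0543,-0.0296,-0.0663]], rotation=[[0,0,0],[0,0,-8.5],[0,0,-17],[0,0,-25.5],[0,0,-34],[0,0,-42.5],[0,0,-51],[0,0,-59.5],[0,0,-68],[0,0,-72.5]])

```text
time: 43.5
tool_pos: [462.2, -60.4, 180.0]
tcp_rot: [180.0, 0.0, 159.3]
ft_force: [-0.6, 0.1, 0.4]
finger_gap: 29.5
grip_force: 0.0
```

Call:
servo_tool(fingers=[0.03,0.03,0.03,0.03,0.03], linear=[[0,0,0.01],[0,0,0.025],[0,0,0.04],[0,0,0.04],[0,0,0.04]], rotation=[[0,0,-8],[0,0,-16],[0,0,-17.5],[0,0,-17.5],[0,0,-17.5]])

```text
time: 44.0
tool_pos: [462.0, -60.2, 140.0]
tcp_rot: [180.0, -0.0, 176.4]
ft_force: [0.3, 0.1, -0.1]
finger_gap: 29.8
grip_force: 0.0
```

Call:
servo_tool(fingers=[0.03,0.03,0.03,0.0,0.0,0.0,0.0,0.0], linear=[[0,0,0.012],[0,0,0.026],[0,0,0.026],[0,0,0.026],[0,0,0.026],[0,0,0.026],[0,0,0.026],[0,0,0.026]], rotation=[[0,0,0],[0,0,0],[0,0,0],[0,0,0],[0,0,0],[0,0,0],[0,0,0],[0,0,0]], force=40)

```text
time: 44.8
tool_pos: [461.8, -60.4, 113.7]
tcp_rot: [-180.0, -0.1, 176.5]
ft_force: [-1.3, -2.7, -6.1]
finger_gap: 11.8
grip_force: 38.5
```

Call:
servo_tool(fingers=[0,0,0,0,0,0], linear=[[0,0,0.003],[0,0,0.006],[0,0,0.009],[0,0,0.011],[0,0,0.0125],[0,0,0.0125]], rotation=[[0,0,0],[0,0,0],[0,0,0],[0,0,0],[0,0,0],[0,0,0]])

```text
time: 45.4
tool_pos: [463.1, -60.7, 103.3]
tcp_rot: [-180.0, 0.1, 176.5]
ft_force: [-6.7, -1.0, 11.3]
finger_gap: 11.6
grip_force: 39.0
```

Call:
servo_tool(fingers=[0,0,0,0,0,0,0,0,0], linear=[[0,0,0],[0,0,0],[0,0,0],[0,0,0],[0,0,0],[0,0,0],[0,0,0],[0,0,0],[0,0,0]], rotation=[[0,0,5],[0,0,10],[0,0,15],[0,0,20],[0,0,25],[0,0,30],[0,0,35],[0,0,40],[0,0,45]])

```text
time: 46.3
tool_pos: [462.8, -61.2, 103.3]
tcp_rot: [-180.0, 0.1, 131.3]
ft_force: [-9.5, -3.8, 11.8]
finger_gap: 11.6
grip_force: 39.8
```

Call:
servo_tool(fingers=[0,0,0,0,0,0,0,0,0,0], linear=[[0,0,0],[0,0,0],[0,0,0],[0,0,0],[0,0,0],[0,0,0],[0,0,0],[0,0,0],[0,0,0],[0,0,0]], rotation=[[0,0,5],[0,0,10],[0,0,15],[0,0,20],[0,0,25],[0,0,30],[0,0,35],[0,0,40],[0,0,45],[0,0,45]])

```text
time: 47.3
tool_pos: [462.2, -61.5, 103.3]
tcp_rot: [-180.0, 0.1, 86.3]
ft_force: [-11.9, -5.7, 13.9]
finger_gap: 11.7
grip_force: 40.8
```

Call:
servo_tool(fingers=[0,0,0,0,0], linear=[[0,0,-0.003],[0,0,-0.006],[0,0,-0.0085],[0,0,-0.0085],[0,0,-0.0085]], rotation=[[0,0,0],[0,0,0],[0,0,0],[0,0,0],[0,0,0]])

```text
time: 47.8
tool_pos: [462.0, -61.1, 110.7]
tcp_rot: [-180.0, 0.1, 86.5]
ft_force: [-7.2, -5.7, 3.9]
finger_gap: 11.9
grip_force: 39.0
```

Call:
servo_tool(fingers=[0.03,0.03,0.03,0.03,0.03,0.03,0.03,0.03,0.03], linear=[[0,0,0],[0,0,0],[0,0,0],[0,0,0],[0,0,-0.015],[0,0,-0.045],[0,0,-0.09],[0,0,-0.09],[0,0,-0.09]], rotation=[[0,0,0],[0,0,0],[0,0,0],[0,0,0],[0,0,0],[0,0,0],[0,0,0],[0,0,0],[0,0,0]])

```text
time: 48.7
tool_pos: [463.4, -60.5, 201.6]
tcp_rot: [179.8, 0.0, 86.5]
ft_force: [0.3, 0.0, -0.3]
finger_gap: 30.0
grip_force: 0.0
```

```bash
python3 - <<'E'
from h import *
s=st();json.dump([462.1,-60.4,200,86.508],open('cmd.json','w'))
plan([430,-180,290,86.5])
E
```

```text
t 48.7 pos [463.4 -60.5 201.6] rot [1.7979e+02 3.0000e-02 8.6520e+01] F [ 0.3  0.  -0.3] gap 30.0 q [-13.7 -12.2 109.5   0.   82.5 -10.3]
lin [-0.1213, -0.0248, -0.09] rz 0.0 rows>= 4
```

Call:
servo_tool(fingers=[0.03,0.03,0.03,0.03,0.03,0.03,0.03], linear=[[-0.02,-0.004,-0.02],[-0.05,-0.01,-0.045],[-0.08,-0.016,-0.065],[-0.11,-0.022,-0.085],[-0.1213,-0.0248,-0.09],[-0.1213,-0.0248,-0.09],[-0.1213,-0.0248,-0.09]], rotation=[[0,0,0],[0,0,0],[0,0,0],[0,0,0],[0,0,0],[0,0,0],[0,0,0]])

```text
time: 49.4
tool_pos: [429.7, -179.0, 288.1]
tcp_rot: [-179.9, -0.1, 86.5]
ft_force: [-0.1, -0.1, -0.6]
finger_gap: 29.8
grip_force: 0.0
```

```bash
python3 - <<'E'
from h import *
w=r.snapshot('wrist');st();np.savez('w10.npz',**w)
im=cv2.rotate(w['frame'][0:360,235:425],cv2.ROTATE_90_COUNTERCLOCKWISE)
im=cv2.resize(im,None,fx=2.2,fy=2.2,interpolation=cv2.INTER_CUBIC);cv2.imwrite('pics/w10.png',im[:,:,::-1]);print(im.shape)
uv=[]
vs=[w,r.snapshot('top'),r.snapshot('side')]
A=np.zeros((3,3));B=np.zeros(3)
for i,(d,box) in enumerate(zip(vs,[(280,280,400,419),(355,225,395,260),(280,235,320,265)])):
    m=cmask(d,'red');k=np.zeros_like(m);k[box[1]:box[3],box[0]:box[2]]=255;m&=k
    b=blobs(m,10)[0];c=cv2.minEnclosingCircle(b);print(i,c)
    C,v=ray(d,[c[0]]);v=v[0]/np.linalg.norm(v[0]);P=np.eye(3)-np.outer(v,v);A+=P;B+=P@C;print(toplane(d,[c[0]],125))
print('knob',np.linalg.solve(A,B))
E
```

```text
t 49.45 pos [ 429.8 -178.7  288.1] rot [-1.7986e+02 -1.0000e-01  8.6540e+01] F [-0.1  0.7  1.3] gap 29.9 q [-28.9 -14.4 102.3   0.   92.2 -25.4]
(418, 792, 3)
0 ((307.0, 349.0), 10.049975395202637)
[[ 444.66450116 -356.8797584 ]]
1 ((373.4090881347656, 242.13636779785156), 3.191648006439209)
[[ 446.76243611 -360.52978599]]
2 ((295.31817626953125, 247.31817626953125), 4.0478596687316895)
[[ 443.32945914 -363.99374457]]
knob [ 445.79081633 -360.33254526  122.00439968]
```

View pics/w10.png

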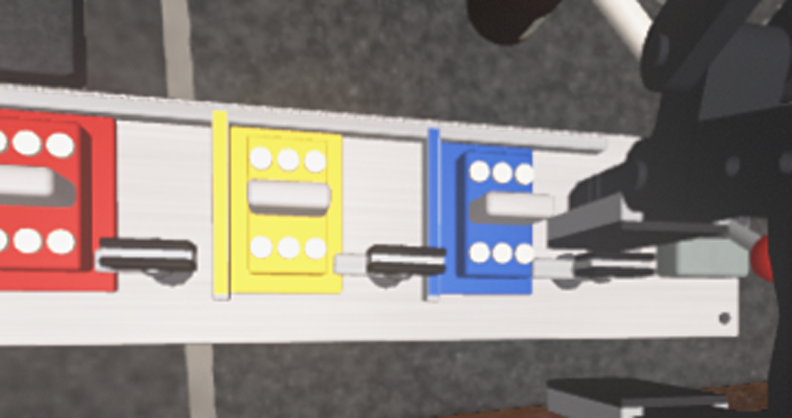

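All three wings lie along y, with their dogs over the flanges: yellow wing at (407,261), blue (614,266), red (148,255). I'll check the yellow left-fence gap and squareness numerically before starting.

```bash
python3 - <<'E'
from h import *
w=dict(np.load('w10.npz'));R=Rz(-3.45)[:2,:2];o=np.array([528,-93.4])
t=np.arange(-6,7,.5)
for x in (-12,-40,-75):
    uv=proj(w,[[*(o+R@[x,y]),58] for y in t]).astype(np.float32)
    g=cv2.remap(w['frame'],uv[None,:,0],uv[None,:,1],cv2.INTER_LINEAR)[0];print(x,[(a,int(q[0]),int(q[2])) for a,q in zip(t.tolist(),g)])
# flange right edge & back edge of each block: line direction by mask contour
for c,oo in (('yellow',[528,-93.4]),('blue',[521.2,-201.3])):
    m=cmask(w,c)
    for x in (-3,-78): # right edge in front/back strips clear of body
        tt=np.arange(-66,-40,.25);uv=proj(w,[[*(np.array(oo)+R@[x,y]),58] for y in tt]).astype(np.float32)
        v=cv2.remap(m,uv[None,:,0],uv[None,:,1],cv2.INTER_LINEAR)[0];print(c,x,'right edge y',tt[v>128].min() if (v>128).any() else None)
E
```

```text
-12 [(-6.0, 247, 105), (-5.5, 247, 105), (-5.0, 247, 105), (-4.5, 247, 105), (-4.0, 247, 105), (-3.5, 247, 106), (-3.0, 247, 106), (-2.5, 247, 105), (-2.0, 248, 104), (-1.5, 248, 101), (-1.0, 248, 97), (-0.5, 225, 97), (0.0, 192, 98), (0.5, 195, 119), (1.0, 215, 150), (1.5, 231, 155), (2.0, 242, 137), (2.5, 248, 123), (3.0, 247, 112), (3.5, 247, 105), (4.0, 247, 105), (4.5, 247, 104), (5.0, 247, 105), (5.5, 247, 105), (6.0, 247, 105), (6.5, 247, 107)]
-40 [(-6.0, 247, 110), (-5.5, 247, 110), (-5.0, 247, 109), (-4.5, 247, 109), (-4.0, 247, 109), (-3.5, 247, 109), (-3.0, 247, 109), (-2.5, 247, 109), (-2.0, 248, 109), (-1.5, 248, 106), (-1.0, 249, 101), (-0.5, 232, 98), (0.0, 194, 99), (0.5, 180, 113), (1.0, 207, 145), (1.5, 230, 163), (2.0, 241, 141), (2.5, 249, 123), (3.0, 248, 116), (3.5, 247, 109), (4.0, 247, 109), (4.5, 247, 109), (5.0, 247, 109), (5.5, 247, 109), (6.0, 247, 110), (6.5, 248, 112)]
-75 [(-6.0, 247, 114), (-5.5, 247, 114), (-5.0, 247, 114), (-4.5, 247, 114), (-4.0, 247, 114), (-3.5, 247, 114), (-3.0, 247, 114), (-2.5, 247, 114), (-2.0, 248, 114), (-1.5, 249, 113), (-1.0, 249, 104), (-0.5, 240, 97), (0.0, 194, 95), (0.5, 154, 95), (1.0, 189, 117), (1.5, 223, 137), (2.0, 236, 128), (2.5, 249, 118), (3.0, 249, 115), (3.5, 248, 113), (4.0, 247, 113), (4.5, 247, 113), (5.0, 247, 113), (5.5, 247, 112), (6.0, 247, 113), (6.5, 247, 114)]
yellow -3 right edge y -55.0
yellow -78 right edge y -54.75
blue -3 right edge y -55.25
blue -78 right edge y -54.0
```

Yellow is flush: only the fence-base shadow line shows, and the right edge is parallel. I'll take one closer numeric check of blue on the way to the lever.

```bash
python3 - <<'E'
from h import *
plan([395,-300,220,86.5])
E
```

```text
lin [-0.1219, -0.0276, 0.07] rz 0.0 rows>= 3
```

Call:
servo_tool(fingers=[0,0,0,0,0,0,0], linear=[[-0.03,-0.007,0.0175],[-0.06,-0.014,0.035],[-0.09,-0.021,0.0525],[-0.1219,-0.0276,0.07],[-0.1219,-0.0276,0.07],[-0.1219,-0.0276,0.07],[-0.1219,-0.0276,0.07]], rotation=[[0,0,0],[0,0,0],[0,0,0],[0,0,0],[0,0,0],[0,0,0],[0,0,0]])

```text
time: 50.25
tool_pos: [395.7, -299.0, 220.2]
tcp_rot: [180.0, -0.0, 86.6]
ft_force: [0.8, 0.5, 0.2]
finger_gap: -0.4
grip_force: 0.0
```

```bash
python3 - <<'E'
from h import *
w=r.snapshot('wrist');st();np.savez('w11.npz',**w);R=Rz(-3.45)[:2,:2];oo=np.array([521.2,-201.3]);m=cmask(w,'blue')
def samp(P):
    uv=proj(w,P).astype(np.float32);return cv2.remap(m,uv[None,:,0],uv[None,:,1],cv2.INTER_LINEAR)[0]>128
tt=np.arange(-66,6,.25)
for x in (-5,-20,-50,-65,-80):
    v=samp([[*(oo+R@[x,y]),58] for y in tt]);print('x',x,'blue from',tt[v].min(),'fence gap (non-blue in -6..2):',tt[(~v)&(tt>-6)&(tt<2)])
xx=np.arange(-100,6,.25)
for y in (-6,-15,-45,-53):
    v=samp([[*(oo+R@[x,y]),58] for x in xx]);print('y',y,xx[v].min(),xx[v].max())
plan([390,-359,160,86.5]);plan([390,-359,131,86.5]);plan([480,-359,131,86.5])
E
```

```text
t 50.3 pos [ 395.9 -299.   220.6] rot [1.7995e+02 1.0000e-02 8.6590e+01] F [ 0.3 -0.5  0.3] gap 0.4 q [-43.   -8.  103.8   0.   84.1 -39.6]
x -5 blue from -55.25 fence gap (non-blue in -6..2): [-0.5  -0.25  0.    0.25  0.5   0.75  1.    1.25  1.5   1.75]
x -20 blue from -55.25 fence gap (non-blue in -6..2): [-5.75 -5.5  -5.25 -5.   -4.75 -4.5  -4.25 -4.   -3.75 -0.25  0.    0.25
  0.5   0.75  1.    1.25  1.5   1.75]
x -50 blue from -55.25 fence gap (non-blue in -6..2): [0.   0.25 0.5  0.75 1.   1.25 1.5  1.75]
x -65 blue from -49.75 fence gap (non-blue in -6..2): [0.   0.25 0.5  0.75 1.   1.25 1.5  1.75]
x -80 blue from -55.25 fence gap (non-blue in -6..2): [0.   0.25 0.5  0.75 1.   1.25 1.5  1.75]
y -6 -84.5 -1.0
y -15 -84.25 -1.5
y -45 -84.0 -1.25
y -53 -84.5 -1.25
lin [-0.0592, -0.0014, 0.06] rz 0.0 rows>= 2
lin [-0.0, 0.0, 0.029] rz 0.0 rows>= 1
lin [0.0054, 0.0899, 0.0] rz 0.0 rows>= 2
```

Blue is square and flush too. Now the start lever.

Call:
servo_tool(fingers=[0,0,0,0,0,0,0,0], linear=[[-0.03,-0.0014,0.02],[-0.0592,-0.0014,0.04],[-0.0592,-0.0014,0.06],[-0.0592,-0.0014,0.075],[-0.0592,-0.0014,0.089],[-0.0592,-0.0014,0.089],[-0.0592,-0.0014,0.089],[-0.0592,-0.0014,0.089]], rotation=[[0,0,0],[0,0,0],[0,0,0],[0,0,0],[0,0,0],[0,0,0],[0,0,0],[0,0,0]])

```text
time: 51.1
tool_pos: [390.9, -359.2, 132.3]
tcp_rot: [179.9, 0.1, 86.5]
ft_force: [-0.6, 0.2, -0.3]
finger_gap: -0.3
grip_force: 0.0
```

Call:
servo_tool(fingers=[0,0,0,0,0,0,0,0,0,0], linear=[[0,0.01,0],[0,0.02,0],[0,0.03,0],[0,0.038,0],[0,0.046,0],[0,0.054,0],[0,0.062,0],[0,0.07,0],[0,0.076,0],[0,0.076,0]], rotation=[[0,0,0],[0,0,0],[0,0,0],[0,0,0],[0,0,0],[0,0,0],[0,0,0],[0,0,0],[0,0,0],[0,0,0]])

```text
time: 52.1
tool_pos: [466.8, -363.4, 130.8]
tcp_rot: [180.0, -0.0, 86.5]
ft_force: [-0.3, 0.1, 0.3]
finger_gap: 0.2
grip_force: 0.0
```

Call:
servo_tool(fingers=[0,0,0,0,0], linear=[[0,0.003,0],[0,0.006,0],[0,0.009,0],[0,0.011,0],[0,0.011,0]], rotation=[[0,0,0],[0,0,0],[0,0,0],[0,0,0],[0,0,0]])

```text
time: 52.6
tool_pos: [477.2, -364.2, 131.0]
tcp_rot: [180.0, -0.0, 86.5]
ft_force: [-0.7, 0.5, -0.7]
finger_gap: -0.0
grip_force: 0.2
```

```bash
cat > knob.py <<'E'
from h import *
st();A=np.zeros((3,3));B=np.zeros(3)
for n in ('top','side'):
    d=r.snapshot(n);m=cmask(d,'red');k=np.zeros_like(m)
    u=proj(d,[[475,-361,128]])[0].astype(int);k[u[1]-22:u[1]+22,u[0]-22:u[0]+22]=255
    bs=blobs(m&k,4)
    for b in bs:
        c=cv2.minEnclosingCircle(b);print(n,u,c,toplane(d,[c[0]],125))
    if bs:
        c=cv2.minEnclosingCircle(bs[0]);C,v=ray(d,[c[0]]);v=v[0]/np.linalg.norm(v[0]);P=np.eye(3)-np.outer(v,v);A+=P;B+=P@C
print(np.linalg.solve(A,B))
E
python3 knob.py
```

```text
t 52.6 pos [ 477.2 -364.2  131. ] rot [179.99  -0.    86.52] F [-0.7  0.5 -0.7] gap -0.0 q [-42.2  12.4  92.5   0.   75.1 -38.8]
side [303 243] ((312.29998779296875, 242.6999969482422), 4.356716156005859) [[ 500.79957267 -367.53196038]]
[ -491.4297868  -1858.32591011  1157.48276348]
```

The knob has moved 57 mm, which is about full travel. Push until the stop pushes back.

Call:
servo_tool(fingers=[0,0,0,0,0,0], linear=[[0,0.001,0],[0,0.002,0],[0,0.003,0],[0,0.004,0],[0,0.004,0],[0,0.004,0]], rotation=[[0,0,0],[0,0,0],[0,0,0],[0,0,0],[0,0,0],[0,0,0]])

```text
time: 53.3
tool_pos: [478.5, -364.4, 130.8]
tcp_rot: [-179.7, -0.1, 86.5]
ft_force: [-14.6, 2.0, 6.8]
finger_gap: 0.0
grip_force: 7.4
```

Hard stop reached (14.6 N). Retreat to the front and up, clear of the view.

Call:
servo_tool(fingers=[0,0,0,0,0,0,0,0,0,0], linear=[[0,-0.02,0],[0,-0.05,0],[0,-0.09,-0.01],[0,-0.09,-0.05],[0,-0.09,-0.09],[-0.03,-0.1,-0.12],[-0.07,-0.12,-0.12],[-0.11,-0.14,-0.12],[-0.11,-0.14,-0.12],[-0.11,-0.14,-0.12]], rotation=[[0,0,0],[0,0,0],[0,0,0],[0,0,0],[0,0,0],[0,0,0],[0,0,0],[0,0,0],[0,0,0],[0,0,0]])

```text
time: 54.3
tool_pos: [333.9, -466.5, 251.0]
tcp_rot: [180.0, -0.0, 86.4]
ft_force: [0.2, -0.0, 0.1]
finger_gap: -0.1
grip_force: 0.0
```

```bash
python3 knob.py; python3 - <<'E'
from h import *
d=r.snapshot('top');im=cv2.resize(d['frame'][140:275,210:450],None,fx=3.3,fy=3.3,interpolation=cv2.INTER_CUBIC);cv2.imwrite('pics/end.png',im[:,:,::-1])
E
```

```text
t 54.3 pos [ 333.9 -466.5  251. ] rot [ 1.7997e+02 -1.0000e-02  8.6380e+01] F [ 0.2 -0.   0.1] gap -0.1 q [-59.5   3.4  89.5   0.   87.1 -55.9]
top [373 231] ((374.5, 222.5), 2.9155757427215576) [[ 501.23522753 -363.54304881]]
side [303 243] ((312.19696044921875, 242.9242401123047), 4.332754135131836) [[ 499.8028033  -368.49130351]]
[ 501.90035688 -364.35564004  122.23309912]
```

View pics/end.png

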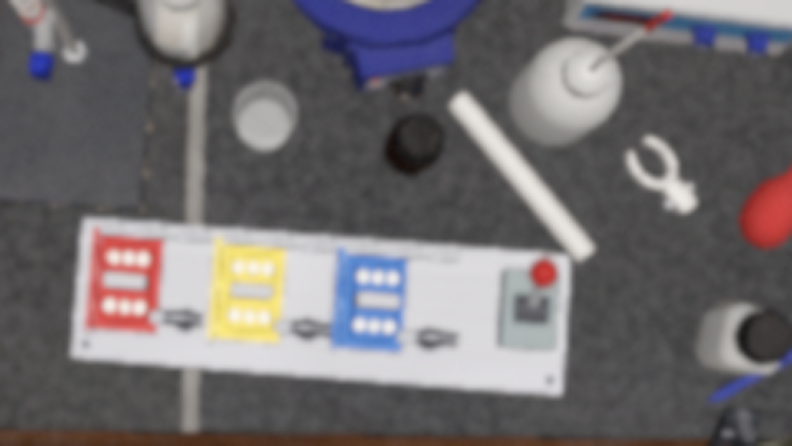

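The final view shows all three blocks in their corners, studs turned across at (182,318), (312,328) and (436,338), and the lever knob to the back at (543,272). The bottles and beaker are untouched.

```bash
python3 -c "
from bench import r
print(r.hand_in())"
```

```text
the job is handed in; nothing more can be done
None
```

The red, yellow and blue blocks are seated in their own nests, all three studs are turned into their catches, and the start lever is fully over to the back. The job was handed in at about 54 s of the 208 s allowed, and no verdict was returned.

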